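# Make up a shaper spindle with a sanding drum and spacing collars

### The job

Make up the shaper spindle that stands in the green bench holder: slide the sanding drum down over it until it sits on the spindle's flange, then fill up above the drum with the two spacing collars that bring the top of the stack just 2 mm above the spindle's end, so that the cap will clamp the stack and not the spindle. Lower each part all the way down rather than letting it drop, and leave the collar you do not need lying on the bench. Do not disturb anything else on the bench; I will bolt the cap on myself.

Things in the scene. Friction and masses are not known exactly. Their poses are not given: they have to be found in the camera images.
- holder: Fixed green bench holder, a steel spindle upright in it. Origin: centre of its underside, on the spindle's axis; z up. Foot 130 mm diameter, 12 mm high; body 100 to 92 mm diameter up to z = 38 mm; spindle flange 62 mm diameter, z = 38 to 50 mm; then the plain spindle, 30 mm diameter, up to z = 186 mm, the last 5 mm tapering to 23 mm. A clamp lever on its +x side reaches 103 mm from the axis, 52 mm high.
- spindle_seat (a point): Point on the spindle's axis, on the flange's upper face, 50 mm above the bench: where the drum's lower end comes to rest. z up along the spindle.
- spindle_end (a point): Centre of the spindle's upper end, 136 mm above the flange and 186 mm above the bench.
- drum: Sanding drum, upright on the bench: aluminium with a brown abrasive sleeve, 62 mm diameter, 100 mm high, 32 mm bore right through, both ends alike, about 0.55 kg. Origin at its centre (50 mm above its lower end); z along the bore. Once seated, 36 mm of spindle stands out of its top: grip it near its upper end to keep the gripper's body clear of the spindle.
- collar_thin: Plain steel spacing collar (ring) lying flat: 60 mm outer diameter, 32 mm bore, 14 mm thick, 0.2 kg. Origin at its centre (7 mm above its underside); z along the bore.
- collar_middle: Plain steel spacing collar (ring) lying flat: 60 mm outer diameter, 32 mm bore, 24 mm thick, 0.35 kg. Origin at its centre (12 mm above its underside); z along the bore.
- collar_thick: Plain steel spacing collar (ring) lying flat: 60 mm outer diameter, 32 mm bore, 31 mm thick, 0.45 kg. Origin at its centre; z along the bore.
- cap: Bystander: dark clamp cap with its bolt head, 60 mm diameter, 22 mm high overall, on the bench. Origin at the centre of its underside.
- spanner: Bystander: flat dark hook spanner, about 230 mm long and 8 mm thick. Origin on the bench in the handle, the hook at +x.
- wax_tin: Bystander: round tin of paste wax, yellow with a bare metal lid, 83 mm diameter, 40 mm high. Origin at the centre of its underside.
- push_block: Bystander: wooden push block with a grip on top, 200 x 75 x 67 mm. Origin under its centre, long side along x.
- bench_brush: Bystander: bench brush, about 265 mm long along x, 56 mm high, handle to -x. Origin on the bench 40 mm behind the middle of its bristles.
- try_square: Bystander: try square lying flat, 110 mm wooden stock along y, 150 mm blade along +x. Origin under the stock.
Things that resemble listed ones, but are neither listed nor needed, are in the scene too. What is shaped like the collar_thick but brown or purple is not meant.

How it is judged:
By the outcome, as a careful person would: the job done as asked, in the order asked, and still so for the second after the job is handed in, with the robot touching nothing.
It also fails if it takes over 72 s, if anything falls off the work surface, if the arm or the gripper's body presses on something with over 40 N, if the wrist force passes 120 N, or if a joint passes its speed limit or range.

### The arm

A 6-joint arm with a two-finger parallel gripper is mounted at the origin on the work surface. World frame = base frame: x ahead of the robot, y to its left, z up, the work surface at z = 0. Lengths are in mm, angles in rad, forces in N, time in s.
With the tool pointing down it reaches from about 350 to 875 mm from the base axis. Payload 4.2 kg.
Tool frame: the origin (TCP) lies on the centre line of the jaws, within the pads' length; the fingertips stand 22 mm ahead of it and the grasp point (between the pads) lies 3 mm ahead of it (arm.nose_length is the distance from the TCP to the fingertips, in mm); z points along the fingers, x is the direction in which the jaws open and shut, and the axes are right-handed (so a half turn about z gives the same grasp; the last joint's range is limited). The gripper opens to 85 mm and grips with 20 to 120 N. Pads are 22 mm wide; open, the fingers measure 114 mm over their backs; the gripper's body (76 mm by 85 mm) begins 54 mm behind the grasp point. The pads swing forward as they close: fully open they stand 13 mm farther back than shut.
Start: joints at [1.374, 0.385, 0.008, 0, -1.194, -0.259], TCP at [275.079, 561.187, 253.312] pointing down, gripper open.
Joint ranges: [-3.14, 3.14], [-1.21, 2.06], [-1.07, 1.41], [-3.16, 2.05], [-2.99, -0.16], [-3.1, 3.1]. Speed limits (rad/s): [2.79, 2.79, 3.14, 3.14, 3.14, 3.14].

### API

Orientations are given as a unit quaternion [x, y, z, w].
In Python, from bench import telemetry, get_image, workorder, nets, arm gives the robot as it stands.
- The arm moves only by the tool apply_moves, never from a script. Its argument "steps" is a list of rows, each an object with "hand": the opening, from 0 (shut) to 1 (fully open); "xyz": the shift along the tool's x, y, z in cm, a list of three; "delta_rot": the turn, a rotation vector about the tool's x, y, z in rad, a list of three. In form: [{"hand": hand, "xyz": [x, y, z], "delta_rot": [wx, wy, wz]}, ...]. A call has 1 to 12 rows; each row is the pose to reach, as a shift and turn from the pose commanded when the call began, along the tool's axes at that moment; what a row does not reach only later rows make up. A row lasts 1/12 s, in which the tool goes at most 41.7 mm and 7.16 degrees, less where a joint would pass 70% of its speed; a pose out of reach is approached as far as the arm can. A call with a gripper value outside its range is refused whole. The fingers move at their own pace and stop on an object; the grip force is fixed at half the most. Time passes only in rows, so rows that repeat a pose let the fingers close. It gives the time, the measured TCP pose, the force and the opening at its end, in the units of the state.
- telemetry.read_state(): the state, without advancing time (a new reading comes with each control period).
- get_image(name): name is "side" or "top" or "wrist"; returns a dict with "frame" (480x640x3 uint8, blue, green, red), "fx", "fy", "cx", "cy" (pixels), "distortion" ([k1, k2, p1, p2, k3] as OpenCV has them; the pictures are not rectified), "origin" and "orientation" of the camera in the world. Camera axes: x right, y down, z forward; pixel columns grow to the right and rows downward; lengths in mm; the calibration is good to about 2 mm. A picture is of the moment at which its call begins. There is no depth.
- workorder.job_done(): hands the job in, once; it reports no verdict.
Trained networks look in a picture, given as the dict that the camera call returned (one of the last four; its "shot" number tells which), for a name from the list of things; names that differ only in an ending like _2 or _b are one class to them, and where a whole thing is asked for, a point or a joint stands for the part that bears it (a point fixed in the world has none). Each returns a list of dicts, best first, with "confidence" (0 to 1); they miss things now and then, are a little off and sometimes report something else, mostly with a low value. They report only what shows in the picture. A call takes as long as a camera call. They do not tell look-alikes from the thing itself.
- nets.recognise(picture, label): "xyz" ([x, y, z] in mm, in world coordinates, good to about 4 mm: the middle of the surface that is visible of it).
- nets.outline_of(picture, label): "pixels" (480x640 bool, what is visible of it).
- nets.pinpoint(picture, label): "xyz" ([x, y, z] in mm, in world coordinates, good to about 4 mm: a listed point, or the origin of a listed thing).
The state is a dict: "clock": time; "joints": joint angles; "joint_vel": joint speeds; "joint_efforts": joint torques, N m; "position": TCP position; "ee_rot": TCP orientation; "contact_force": force on the tool from outside, world axes, zero at the start; "wrist_torque": the same for the moment, N m; "gripper_width": finger opening in mm.
Only numpy, scipy, OpenCV 4.12 (cv2) and the standard library are available. Lean on these libraries where they do the work, as an engineer would, in place of code of your own. Each camera call takes 0.05 s, during which the arm holds its last target.

## Working session

There is one attempt and no reset: what is moved stays moved. The work goes in short steps, Python scripts to look and compute and a tool call to move; the robot and the scene stay as the last step left them, time stands still between calls to the robot, and variables do not carry over. Pictures are saved under pics/ and viewed, and the job is handed in when it is done.

Besides the shell and the picture viewer there is one more tool, called after ">>>" by a JSON object that holds its "op" and its "data". apply_moves: Moves the arm, as the interface text tells. Its arguments: {"type":"object","properties":{"steps":{"type":"array"}},"required":["steps"]}

```bash
mkdir -p pics; ls
python3 - <<'E'
from bench import telemetry, get_image, workorder, nets, arm
import cv2
s=telemetry.read_state();print(s)
print([a for a in dir(arm) if a[0]!='_'])
for n in ("side","top","wrist"):
    p=get_image(n);cv2.imwrite(f"pics/{n}0.png",p["frame"])
    print(n,p["origin"],p["orientation"],p["fx"],p["fy"],p["cx"],p["cy"],p["distortion"],p["shot"])
    if n!="wrist":
      for l in ("drum","spindle_seat","spindle_end","holder","collar_thin","collar_middle","collar_thick","cap"):
        print(l,[(([round(v) for v in r["xyz"]]),round(r["confidence"],2)) for r in nets.pinpoint(p,l)])
print(telemetry.read_state()["clock"])
E
```

```text
pics
{'clock': 0.0, 'joints': array([ 1.37359006e+00,  3.85547551e-01,  6.62509946e-03, -5.19016716e-04,
       -1.19399971e+00, -2.58610831e-01]), 'joint_vel': array([ 4.18736236e-04, -2.45626829e-04, -7.86022753e-05,  1.44809067e-03,
        1.42507961e-04,  2.41670965e-04]), 'joint_efforts': array([ 1.17845324e-03, -3.92295527e+01,  1.88399345e+01,  4.18614373e+00,
       -4.59312359e-03, -1.54836624e-06]), 'position': array([274.8559353 , 560.71762274, 252.22371467]), 'ee_rot': array([-5.28976027e-01,  8.48636067e-01, -6.09075023e-04, -9.03880797e-04]), 'contact_force': array([-0.43483008, -0.42355773,  0.76292458]), 'wrist_torque': array([ 0.01261818, -0.01953728, -0.03604396]), 'gripper_width': 85.1218975853684}
['IKError', 'nose_length']
side [ -94.7586028  -829.51234114 1008.35920998] [ 0.85702952 -0.28360617  0.14543594 -0.40486581] 485.6340080161335 485.6340080161335 315.9125146681405 244.89509787001725 [0.03541602 0.         0.         0.         0.        ] 1
drum [([465, -264, 54], 0.71)]
spindle_seat [([559, -63, 52], 0.96)]
spindle_end [([556, -62, 193], 0.56)]
holder 
[... 391 characters left out ...]
          0.          0.        ] 2
drum [([467, -268, 51], 0.73)]
spindle_seat [([559, -63, 51], 0.88), ([609, -222, 15], 0.31), ([602, 242, 8], 0.2)]
spindle_end [([554, -61, 188], 0.83)]
holder [([557, -65, 2], 0.92)]
collar_thin [([602, 244, 7], 0.82), ([436, 310, 7], 0.38)]
collar_middle [([437, 311, 8], 0.61)]
collar_thick [([610, -224, 18], 0.98), ([707, -81, 17], 0.74), ([590, -330, 13], 0.56), ([555, -61, 182], 0.45)]
cap [([386, -153, 0], 0.94)]
wrist [342.25010783 529.11934068 375.74402071] [-0.52363612  0.8389584   0.12572515 -0.07840406] 332.89817911910023 332.89817911910023 321.6579810978011 241.74691820742214 [-0.04836735  0.          0.          0.          0.        ] 3
0.95
```

View images.

View pics/side0.png

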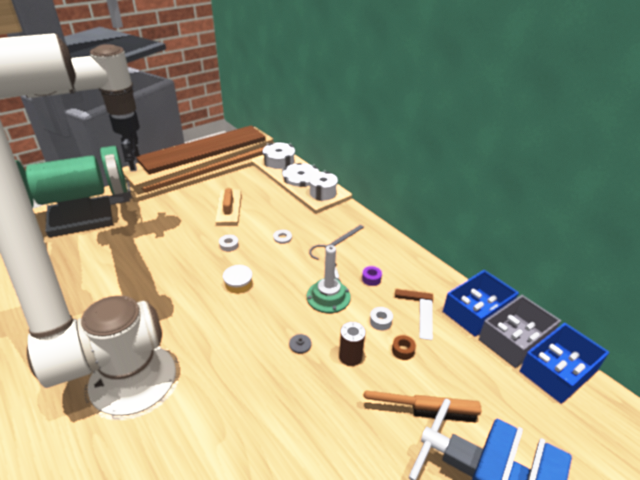

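View pics/top0.png

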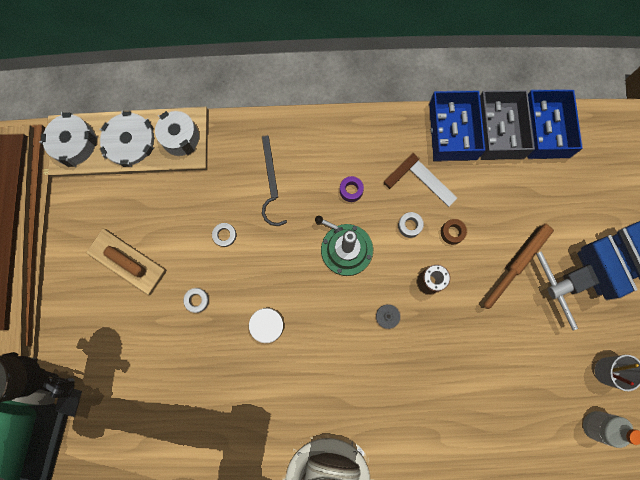

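View pics/wrist0.png

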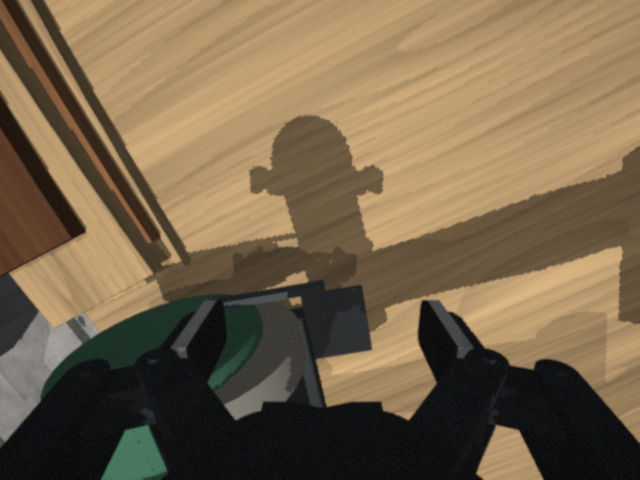

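```bash
cat > h.py <<'E'
import numpy as np, cv2
from scipy.spatial.transform import Rotation as R
from scipy.optimize import least_squares
from bench import telemetry, get_image, workorder, nets, arm
def proj(p,P):
    Rw=R.from_quat(p["orientation"]).as_matrix()
    rv,_=cv2.Rodrigues(Rw.T); t=-Rw.T@np.array(p["origin"])
    K=np.array([[p["fx"],0,p["cx"]],[0,p["fy"],p["cy"]],[0,0,1]])
    return cv2.projectPoints(np.asarray(P,float).reshape(-1,1,3),rv,t,K,np.array(p["distortion"]))[0][:,0]
def ray(p,uv):
    K=np.array([[p["fx"],0,p["cx"]],[0,p["fy"],p["cy"]],[0,0,1]])
    n=cv2.undistortPoints(np.array(uv,float).reshape(-1,1,2),K,np.array(p["distortion"]))[:,0]
    return np.c_[n,np.ones(len(n))]@R.from_quat(p["orientation"]).as_matrix().T
def at_z(p,uv,z):
    d=ray(p,uv);o=np.array(p["origin"]);return o+d*((z-o[2])/d[:,2])[:,None]
A=np.linspace(0,2*np.pi,60,endpoint=False)
def sil(p,xy,parts,S=8,lever=None):
    m=np.zeros((480*S//2,640*S//2),np.uint8) if 0 else None
    pts=[]
    for (r0,z0,r1,z1) in parts:
        P=np.array([[xy[0]+r*np.cos(a),xy[1]+r*np.sin(a),z] for r,z in((r0,z0),(r1,z1)) for a in A])
        pts.append(cv2.convexHull(proj(p,P).astype(np.float32)))
    allp=np.vstack(pts)[:,0]; lo=np.floor(allp.min(0))-3; sz=((np.ceil(allp.max(0))+3-lo)*S).astype(int)
    m=np.zeros((sz[1],sz[0]),np.uint8)
    for q in pts: cv2.fillConvexPoly(m,np.round((q[:,0]-lo+0.5)*S-0.5).astype(np.int32),1)
    ys,xs=np.nonzero(m); return np.array([(xs.mean()+.5)/S+lo[0]-.5,(ys.mean()+.5)/S+lo[1]-.5]), m.sum()/S/S
def fit(p,mask,parts,x0):
    # fill bore holes
    c,_=cv2.findContours(mask.astype(np.uint8),cv2.RETR_EXTERNAL,cv2.CHAIN_APPROX_NONE)
    c=max(c,key=cv2.contourArea); f=np.zeros(mask.shape,np.uint8);cv2.drawContours(f,[c],-1,1,-1)
    ys,xs=np.nonzero(f);cm=np.array([xs.mean(),ys.mean()])
    x=np.array(x0[:2],float)
    for _ in range(6):
        g=sil(p,x,parts)[0]
        J=np.c_[sil(p,x+[5,0],parts)[0]-g,sil(p,x+[0,5],parts)[0]-g]/5
        x=x+np.linalg.solve(J,cm-g)
    return x,f.sum(),sil(p,x,parts)[1]
M={"drum":[(31,0,31,100)],"collar_thin":[(30,0,30,14)],"collar_middle":[(30,0,30,24)]}
E
python3 - <<'E'
from h import *
x0={"drum":(466,-266),"collar_thin":(602,243),"collar_middle":(437,311)}
for n in ("side","top"):
    p=get_image(n)
    big=cv2.resize(p["frame"],None,fx=4,fy=4,interpolation=cv2.INTER_CUBIC)
    cv2.imwrite(f"pics/{n}1.png",big[760:1360,960:1760] if n=="side" else big[800:1400,1100:1900])
    for l in M:
        o=nets.outline_of(p,l)
        for k in o:
            c=k["pixels"];ys,xs=np.nonzero(c)
            if k["confidence"]<.3: continue
            print(n,l,round(k["confidence"],2),xs.mean().round(),ys.mean().round(),len(xs),end=" ")
            for q in (["collar_thin","collar_middle"] if "collar" in l else [l]):
                print(q,*[np.round(v,1) for v in fit(p,c,M[q],at_z(p,[[xs.mean(),ys.mean()]],10)[0])],end=" ")
            print()
E
```

```text
side drum 0.92 351.0 343.0 996 drum [ 468.7 -264.2] 996 1035.7 
side collar_thin 0.54 282.0 237.0 218 collar_thin [600.9 244.5] 220 219.0 collar_middle [597.4 239.1] 220 265.6 
side collar_middle 0.66 420.0 308.0 815 collar_thin [ 735.2 -255.6] 815 337.2 collar_middle [ 731.  -258.6] 815 395.5 
side collar_middle 0.62 228.0 243.0 263 collar_thin [440.5 320.7] 263 232.4 collar_middle [437.7 314.9] 263 281.0 
top drum 0.67 433.0 279.0 792 drum [ 466.6 -264. ] 792 767.7 
top collar_thin 0.89 223.0 235.0 374 collar_thin [599.2 244.3] 465 469.0 collar_middle [598.1 243.3] 465 497.6 
top collar_thin 0.56 270.0 180.0 623 collar_thin [736.8 125. ] 623 454.4 collar_middle [735.2 124.4] 623 485.6 
top collar_middle 0.77 196.0 301.0 396 collar_thin [434.7 312.9] 483 488.5 collar_middle [434.3 311.6] 483 516.5
```

View pics/side1.png

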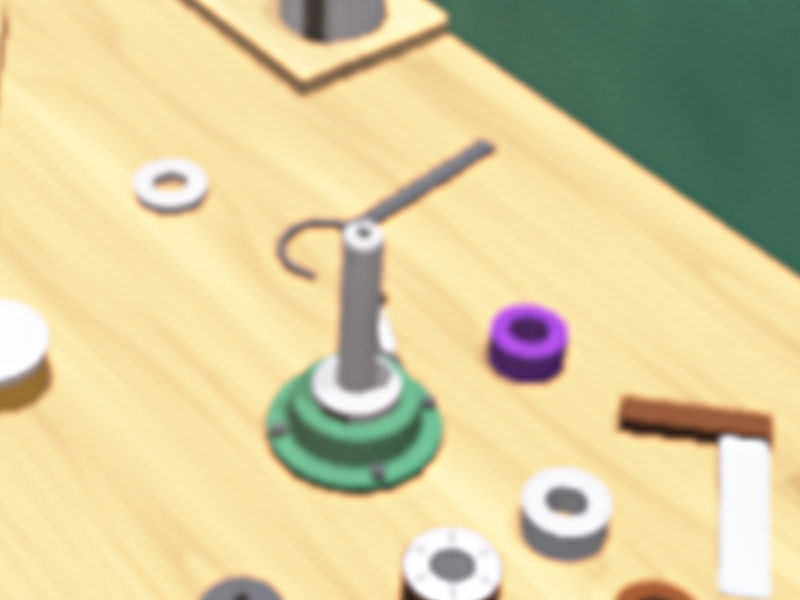

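View pics/top1.png

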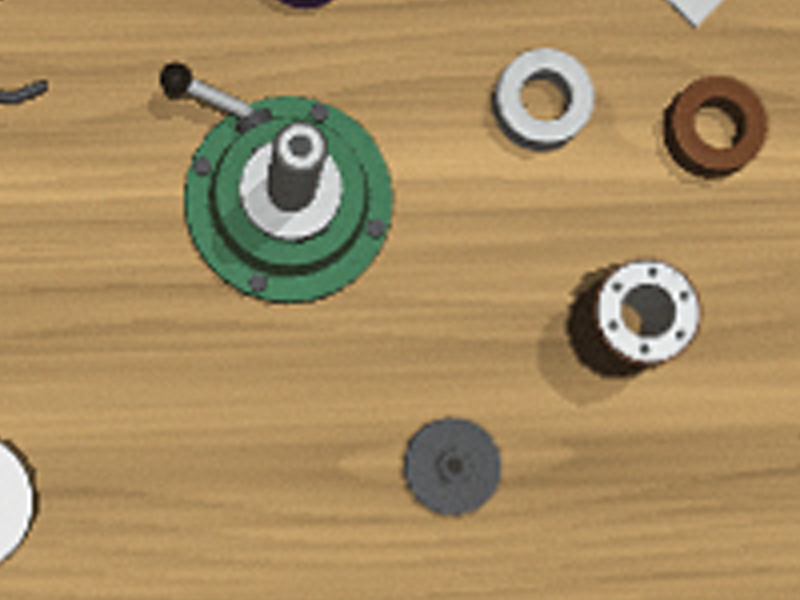

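Run:
```python
from h import *
p=get_image("side")
f=cv2.resize(p["frame"][215:265,200:310],None,fx=7,fy=7,interpolation=cv2.INTER_CUBIC);cv2.imwrite("pics/side2.png",f)
# detail thick check
for l in ["collar_thick"]:
    for k in nets.outline_of(p,l):
        c=k["pixels"];ys,xs=np.nonzero(c);x0=at_z(p,[[xs.mean(),ys.mean()]],10)[0]
        print(round(k["confidence"],2),xs.mean(),ys.mean(),*[ [np.round(v,1) for v in fit(p,c,[(30,0,30,h)],x0)] for h in (14,24,31)])
```

```text
0.84 380.9088888888889 318.34444444444443 [array([ 618.1, -219.1]), np.uint64(451), np.float64(355.9)] [array([ 614.5, -222.2]), np.uint64(451), np.float64(415.2)] [array([ 611.9, -224.4]), np.uint64(451), np.float64(458.0)]
0.8 403.63527054108215 347.51503006012024 [array([ 596.2, -328.5]), np.uint64(499), np.float64(418.8)] [array([ 592.7, -331. ]), np.uint64(499), np.float64(483.5)] [array([ 590.2, -332.8]), np.uint64(499), np.float64(530.5)]
0.7 370.71601208459214 275.32326283987913 [array([713.6, -72. ]), np.uint64(331), np.float64(277.3)] [array([709.4, -75.8]), np.uint64(331), np.float64(328.8)] [array([706.6, -78.5]), np.uint64(331), np.float64(365.9)]
```

View pics/side2.png

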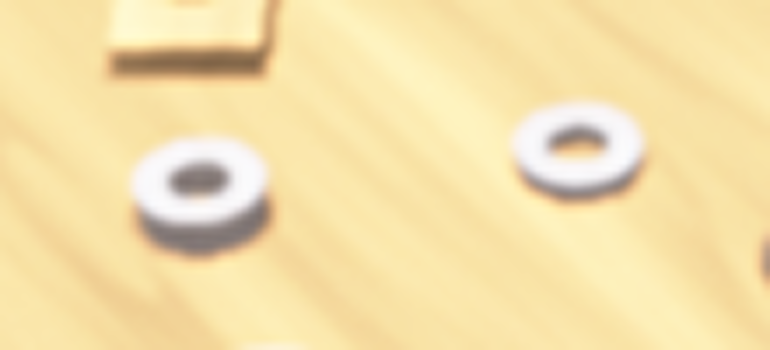

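Run:
```python
from h import *
p=get_image("top")
print(at_z(p,[[349.6,236.6]],186), at_z(p,[[(1100+288.5)/4-.4,(800+200.5)/4-.4]],6))
print("drum top", at_z(p,[[(1100+649)/4-.4,(800+311.5)/4-.4]],100))
H=[(65,0,65,12),(50,12,46,38),(31,38,31,50),(15,50,15,181),(15,181,11.5,186)]
for k in nets.outline_of(p,"holder"):
    c=k["pixels"].astype(np.uint8); c=cv2.morphologyEx(c,cv2.MORPH_OPEN,cv2.getStructuringElement(cv2.MORPH_ELLIPSE,(13,13)))
    if c.sum():print(k["confidence"],fit(p,c,H,(556,-63)))
p=get_image("side")
print("side tip",at_z(p,[[(960+363)/4-.4,(760+236)/4-.4]],186), "foot",at_z(p,[[(960+355)/4-.4,(760+424)/4-.4]],10))
print("drum top",at_z(p,[[(960+452)/4-.4,(760+565)/4-.4]],100))
for k in nets.outline_of(p,"holder"):
    print(k["confidence"],fit(p,k["pixels"],H,(556,-63)))
```

```text
[[551.42949368 -64.12927273 186.        ]] [[551.56200225 -64.58922431   6.        ]]
drum top [[ 465.52672303 -265.82312199  100.        ]]
0.85 (array([552.49064503, -64.22210366]), np.uint64(2147), np.float64(2157.71875))
side tip [[552.31339754 -66.1701172  186.        ]] foot [[552.9484325  -66.90051223  10.        ]]
drum top [[ 467.52916697 -265.33514932  100.        ]]
0.57 (array([556.10933132, -60.28975176]), np.uint64(1648), np.float64(1637.734375))
```

```bash
cat >> h.py <<'E'
def rel(target,frm=None):
    s=telemetry.read_state(); pos=np.array(s["position"]) if frm is None else np.array(frm)
    d=R.from_quat(s["ee_rot"]).inv().apply(np.array(target)-pos)/10
    print("clock",round(s["clock"],2),"pos",np.round(s["position"],1),"F",np.round(s["contact_force"],1),"w",round(s["gripper_width"],1)," -> rel cm",np.round(d,2),"norm",round(np.linalg.norm(d),1))
E
python3 -c "
from h import *
rel((466.5,-265,200),(275.08,561.19,253.31))"
```

```text
clock 1.65 pos [275.1 561.2 253.3] F [-0.5 -0.4  1. ] w 85.2  -> rel cm [ 65.76 -53.56   5.33] norm 85.0
```

>>> {"op": "apply_moves", "data": {"steps": [{"hand":1,"xyz":[65.8,-53.6,5.3],"delta_rot":[0,0,0]},{"hand":1,"xyz":[65.8,-53.6,5.3],"delta_rot":[0,0,0]},{"hand":1,"xyz":[65.8,-53.6,5.3],"delta_rot":[0,0,0]},{"hand":1,"xyz":[65.8,-53.6,5.3],"delta_rot":[0,0,0]},{"hand":1,"xyz":[65.8,-53.6,5.3],"delta_rot":[0,0,0]},{"hand":1,"xyz":[65.8,-53.6,5.3],"delta_rot":[0,0,0]},{"hand":1,"xyz":[65.8,-53.6,5.3],"delta_rot":[0,0,0]},{"hand":1,"xyz":[65.8,-53.6,5.3],"delta_rot":[0,0,0]},{"hand":1,"xyz":[65.8,-53.6,5.3],"delta_rot":[0,0,0]},{"hand":1,"xyz":[65.8,-53.6,5.3],"delta_rot":[0,0,0]},{"hand":1,"xyz":[65.8,-53.6,5.3],"delta_rot":[0,0,0]},{"hand":1,"xyz":[65.8,-53.6,5.3],"delta_rot":[0,0,0]}]}}

```text
clock: 2.65
position: [387.7, 73.2, 222.6]
ee_rot: [-0.53, 0.848, -0.0, 0.001]
contact_force: [2.1, 1.0, 0.6]
gripper_width: 85.4
```

```bash
python3 -c "
from h import *
print(telemetry.read_state()['joints'].round(2),telemetry.read_state()['ee_rot'])
rel((466.5,-265,200))"
```

```text
[ 0.6   0.01 -0.56  0.   -1.    0.51] [-5.29506809e-01  8.48305215e-01 -4.21764554e-05  8.94209100e-04]
clock 2.65 pos [387.7  73.2 222.6] F [2.1 1.  0.6] w 85.4  -> rel cm [ 26.93 -21.93   2.25] norm 34.8
```

>>> {"op": "apply_moves", "data": {"steps": [{"hand":1,"xyz":[26.9,-21.9,2.2],"delta_rot":[0,0,0]},{"hand":1,"xyz":[26.9,-21.9,2.2],"delta_rot":[0,0,0]},{"hand":1,"xyz":[26.9,-21.9,2.2],"delta_rot":[0,0,0]},{"hand":1,"xyz":[26.9,-21.9,2.2],"delta_rot":[0,0,0]},{"hand":1,"xyz":[26.9,-21.9,2.2],"delta_rot":[0,0,0]},{"hand":1,"xyz":[26.9,-21.9,2.2],"delta_rot":[0,0,0]},{"hand":1,"xyz":[26.9,-21.9,2.2],"delta_rot":[0,0,0]},{"hand":1,"xyz":[26.9,-21.9,2.2],"delta_rot":[0,0,0]},{"hand":1,"xyz":[26.9,-21.9,2.2],"delta_rot":[0,0,0]},{"hand":1,"xyz":[26.9,-21.9,2.2],"delta_rot":[0,0,0]},{"hand":1,"xyz":[26.9,-21.9,2.2],"delta_rot":[0,0,0]}]}}

```text
clock: 3.57
position: [465.7, -263.6, 199.6]
ee_rot: [-0.528, 0.849, 0.0, -0.0]
contact_force: [0.1, 0.4, -0.2]
gripper_width: 85.4
```

```bash
python3 -c "
from h import *
p=get_image('wrist'); cv2.imwrite('pics/w1.png',p['frame'])
print(p['origin'],telemetry.read_state()['joints'].round(2))
for z in (100,):
  c=np.array([[466.5,-265,z]]);print(proj(p,c))
for k in nets.pinpoint(p,'drum'):print(k['xyz'],k['confidence'])
rel((466.5,-265,93))"
```

```text
[ 532.87495838 -295.82318753  321.96402967] [-0.21  0.28 -0.29 -0.   -1.    1.32]
[[323.99916755 248.38002094]]
[464.3, -268.9, 51.6] 0.66
clock 3.67 pos [ 465.7 -262.2  200.2] F [ 1.   0.6 -0. ] w 85.4  -> rel cm [ 0.22 -0.2  10.72] norm 10.7
```

View pics/w1.png

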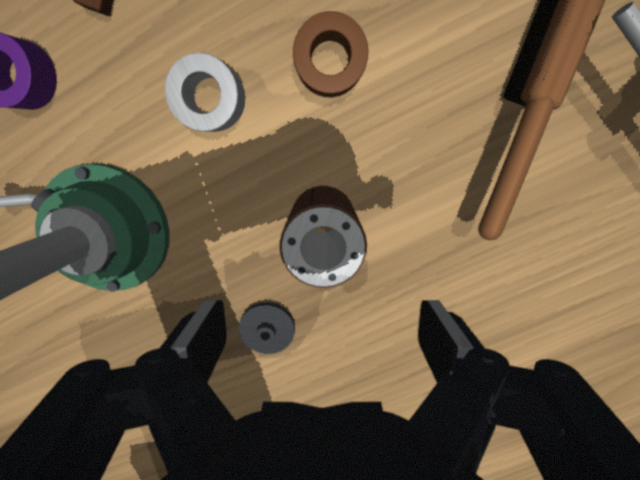

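>>> {"op": "apply_moves", "data": {"steps": [{"hand":1,"xyz":[0.15,-0.15,3],"delta_rot":[0,0,0]},{"hand":1,"xyz":[0.15,-0.15,6],"delta_rot":[0,0,0]},{"hand":1,"xyz":[0.15,-0.15,9],"delta_rot":[0,0,0]},{"hand":1,"xyz":[0.15,-0.15,10.8],"delta_rot":[0,0,0]},{"hand":1,"xyz":[0.15,-0.15,10.8],"delta_rot":[0,0,0]},{"hand":1,"xyz":[0.15,-0.15,10.8],"delta_rot":[0,0,0]}]}}

```text
clock: 4.17
position: [466.7, -263.8, 92.3]
ee_rot: [-0.53, 0.848, 0.0, -0.001]
contact_force: [0.2, 0.5, -0.3]
gripper_width: 85.3
```

```bash
python3 -c "
from h import *
p=get_image('wrist'); cv2.imwrite('pics/w2.png',p['frame'])
c=np.array([[466.5,-265,100]]);print(proj(p,c))
rel((466.5,-265,92))"
```

```text
[[326.3340762  335.70322946]]
clock 4.22 pos [ 467.6 -264.3   93.4] F [-0.1 -0.3 -0.2] w 85.2  -> rel cm [0.11 0.07 0.14] norm 0.2
```

View pics/w2.png

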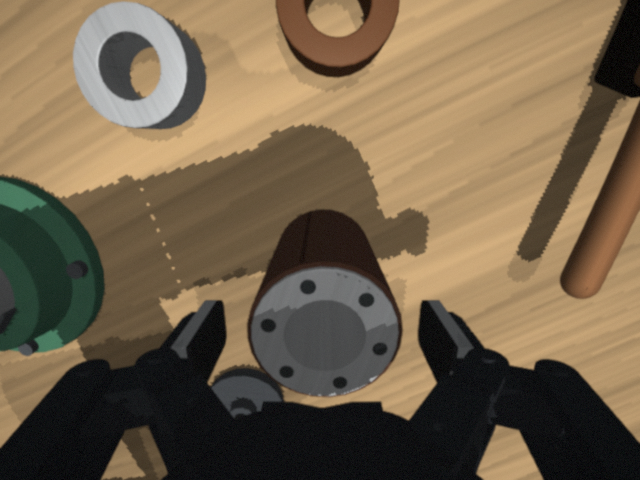

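```bash
python3 -c "
from h import *
p=get_image('wrist')
g=cv2.cvtColor(p['frame'],cv2.COLOR_BGR2GRAY)
s=telemetry.read_state();print(s['position'])
print(at_z(p,[[325,330.7]],100), proj(p,[[s['position'][0],s['position'][1],100]]))
# compare bore & rim projected model
for c in ((466.5,-265),(468,-266),(465,-264)):
  for r in (31,):
    q=proj(p,[[c[0]+r*np.cos(a),c[1]+r*np.sin(a),100] for a in A]);print(c,r,q.min(0).round(1),q.max(0).round(1))
"
```

```text
[ 468.019898   -264.53995389   94.00202407]
[[ 469.06231659 -265.65602605  100.        ]] [[323.61691363 333.81398474]]
(466.5, -265) 31 [248.9 263.9] [403.6 398.5]
(468, -266) 31 [249.2 259.4] [404.6 395.2]
(465, -264) 31 [248.6 268.4] [402.7 401.8]
```

>>> {"op": "apply_moves", "data": {"steps": [{"hand":0,"xyz":[0,0,0],"delta_rot":[0,0,0]},{"hand":0,"xyz":[0,0,0],"delta_rot":[0,0,0]},{"hand":0,"xyz":[0,0,0],"delta_rot":[0,0,0]},{"hand":0,"xyz":[0,0,0],"delta_rot":[0,0,0]},{"hand":0,"xyz":[0,0,0],"delta_rot":[0,0,0]},{"hand":0,"xyz":[0,0,0],"delta_rot":[0,0,0]},{"hand":0,"xyz":[0,0,0],"delta_rot":[0,0,0]},{"hand":0,"xyz":[0,0,0],"delta_rot":[0,0,0]}]}}

```text
clock: 4.93
position: [467.6, -265.3, 94.1]
ee_rot: [-0.529, 0.848, -0.001, 0.001]
contact_force: [-1.0, 1.4, 4.9]
gripper_width: 59.4
```

```bash
python3 -c "
from h import *
p=get_image('wrist'); cv2.imwrite('pics/w3.png',p['frame'])
rel((466.5,-265,92))
p=get_image('side'); cv2.imwrite('pics/s3.png',cv2.resize(p['frame'][240:390,270:470],None,fx=4,fy=4))
"
```

```text
clock 4.98 pos [ 467.6 -265.3   94.1] F [-1.3 -0.3  5.4] w 59.1  -> rel cm [0.02 0.11 0.21] norm 0.2
```

View pics/w3.png

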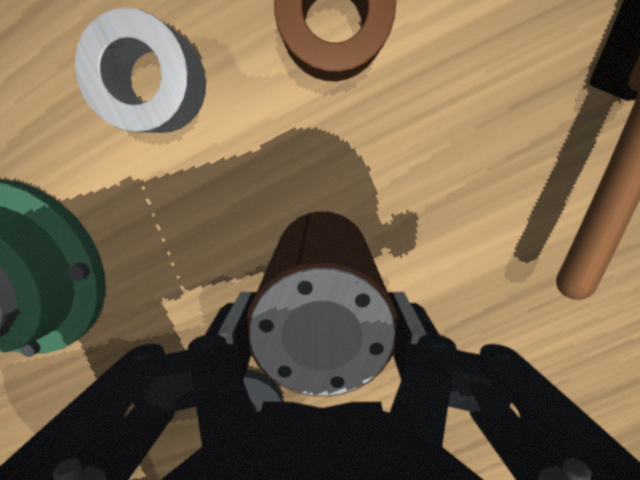

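View pics/s3.png

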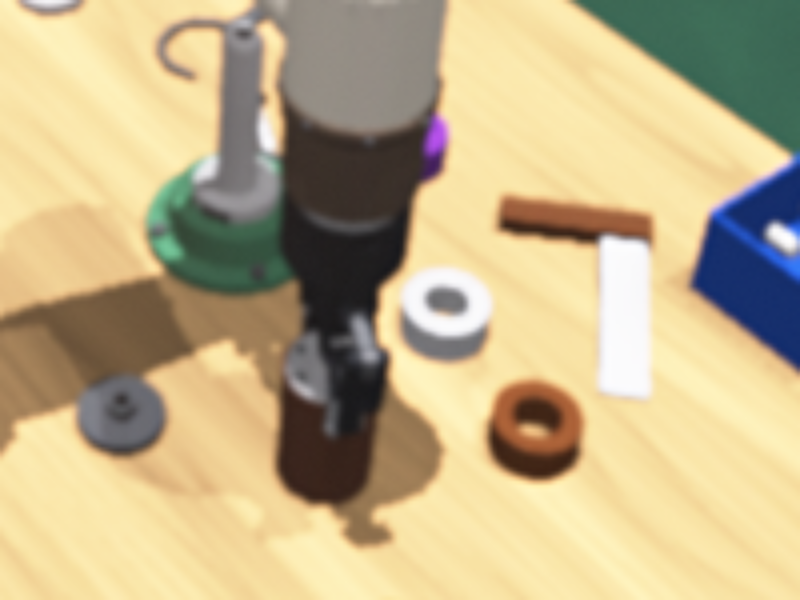

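```bash
python3 -c "
from h import *
rel((467.6+85,-265.0+200.2,300),(467.6,-265,94))"
```

```text
clock 5.03 pos [ 467.6 -265.3   94.1] F [-2.  -0.4  5.4] w 59.4  -> rel cm [-21.73   1.1  -20.6 ] norm 30.0
```

>>> {"op": "apply_moves", "data": {"steps": [{"hand":0,"xyz":[0,0,-1],"delta_rot":[0,0,0]},{"hand":0,"xyz":[0,0,-4],"delta_rot":[0,0,0]},{"hand":0,"xyz":[0,0,-8],"delta_rot":[0,0,0]},{"hand":0,"xyz":[0,0,-12],"delta_rot":[0,0,0]},{"hand":0,"xyz":[0,0,-16],"delta_rot":[0,0,0]},{"hand":0,"xyz":[0,0,-20],"delta_rot":[0,0,0]},{"hand":0,"xyz":[-2,0.1,-20.6],"delta_rot":[0,0,0]},{"hand":0,"xyz":[-5,0.3,-20.6],"delta_rot":[0,0,0]},{"hand":0,"xyz":[-8.5,0.45,-20.6],"delta_rot":[0,0,0]},{"hand":0,"xyz":[-12,0.6,-20.6],"delta_rot":[0,0,0]},{"hand":0,"xyz":[-15.5,0.8,-20.6],"delta_rot":[0,0,0]},{"hand":0,"xyz":[-18,0.95,-20.6],"delta_rot":[0,0,0]}]}}

```text
clock: 6.03
position: [537.0, -96.5, 297.3]
ee_rot: [-0.529, 0.848, 0.001, -0.0]
contact_force: [0.1, -0.4, -6.0]
gripper_width: 59.0
```

>>> {"op": "apply_moves", "data": {"steps": [{"hand":0,"xyz":[-2,0.15,0],"delta_rot":[0,0,0]},{"hand":0,"xyz":[-3.7,0.2,0],"delta_rot":[0,0,0]},{"hand":0,"xyz":[-3.7,0.2,0],"delta_rot":[0,0,0]},{"hand":0,"xyz":[-3.7,0.2,0],"delta_rot":[0,0,0]},{"hand":0,"xyz":[-3.7,0.2,0],"delta_rot":[0,0,0]}]}}

```text
clock: 6.45
position: [550.9, -65.2, 297.5]
ee_rot: [-0.529, 0.849, 0.001, -0.001]
contact_force: [-0.4, -0.2, -5.2]
gripper_width: 59.1
```

```bash
python3 -c "
from h import *
p=get_image('wrist'); cv2.imwrite('pics/w4.png',p['frame'])
rel((552.0,-65,300))
p=get_image('side'); cv2.imwrite('pics/s4.png',cv2.resize(p['frame'][190:340,230:430],None,fx=4,fy=4,interpolation=cv2.INTER_CUBIC))
rel((552.0,-65,300))
p=get_image('top'); cv2.imwrite('pics/t4.png',cv2.resize(p['frame'][170:320,250:450],None,fx=4,fy=4,interpolation=cv2.INTER_CUBIC))
rel((552.0,-65,300))
"
```

```text
clock 6.5 pos [551.  -65.5 297.7] F [-0.5  0.6 -5.9] w 59.2  -> rel cm [-0.09 -0.07 -0.23] norm 0.3
clock 6.55 pos [551.1 -65.7 297.9] F [ 0.6 -0.9 -5.9] w 59.3  -> rel cm [-0.1  -0.05 -0.21] norm 0.2
clock 6.6 pos [551.2 -65.8 298. ] F [ 1.2 -0.5 -5.4] w 59.5  -> rel cm [-0.1  -0.03 -0.2 ] norm 0.2
```

View pics/w4.png

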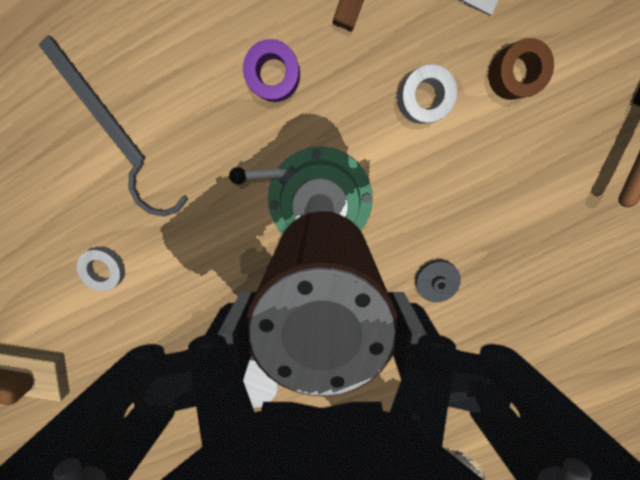

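View pics/s4.png

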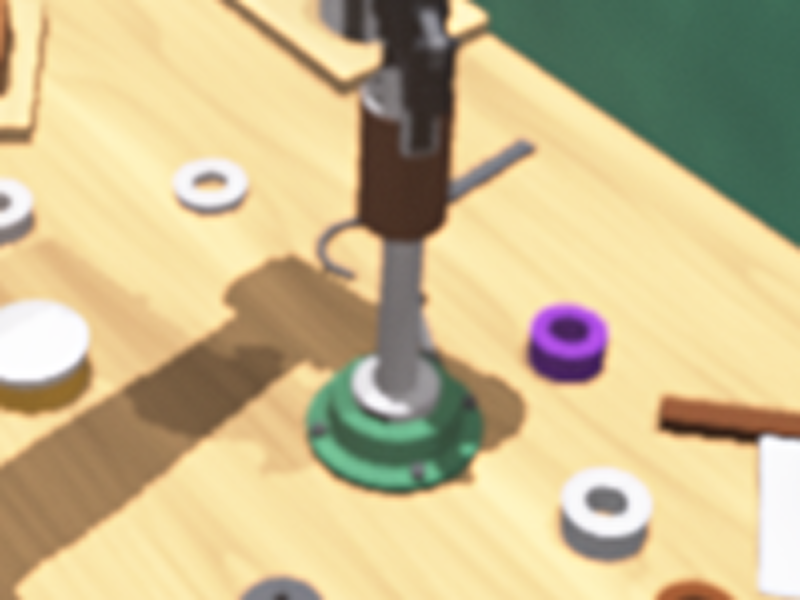

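View pics/t4.png

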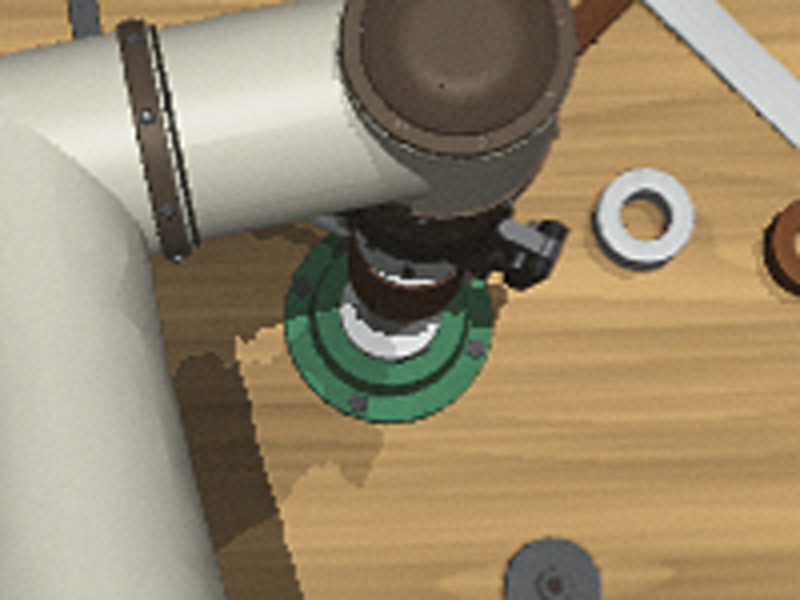

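```bash
cat > ov.py <<'E'
from h import *
import sys
def overlay(n,crop,circs,out,f=4):
    p=get_image(n);u,v,w,h=crop
    im=cv2.resize(p['frame'][v:v+h,u:u+w],None,fx=f,fy=f,interpolation=cv2.INTER_CUBIC)
    for (x,y,r,z) in circs:
        q=proj(p,[[x+r*np.cos(a),y+r*np.sin(a),z] for a in A])
        q=((q-[u,v]+.5)*f-.5); cv2.polylines(im,[np.round(q*16).astype(np.int32)],True,(0,0,255),1,cv2.LINE_AA,4)
    cv2.imwrite(out,im);return p
E
python3 -c "
from ov import *
c=[(551.8,-65,31,203.5),(551.8,-65,31,303.5),(551.8,-65,11.5,186),(551.8,-65,31,50),(551.8,-65,65,6)]
overlay('side',(230,190,200,150),c,'pics/s5.png');overlay('top',(250,170,200,150),c,'pics/t5.png')
"
```

```text
(no output)
```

View pics/s5.png

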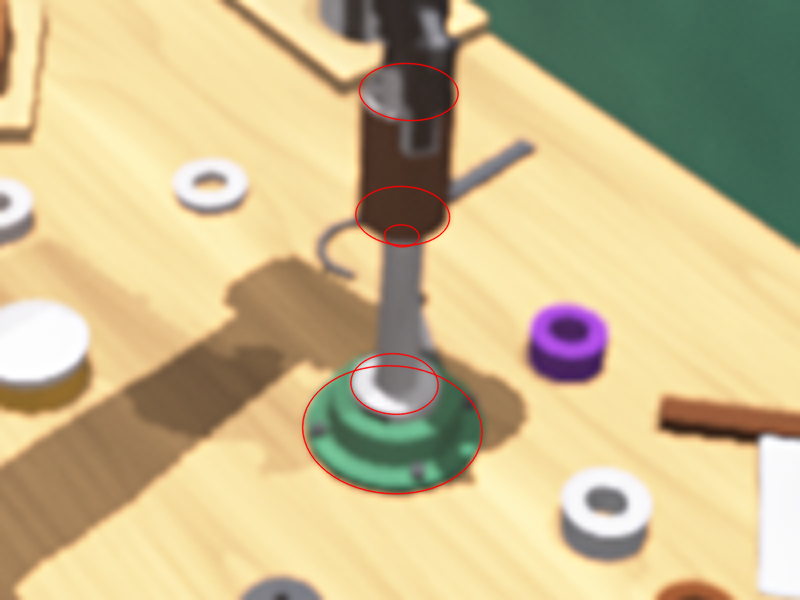

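View pics/t5.png

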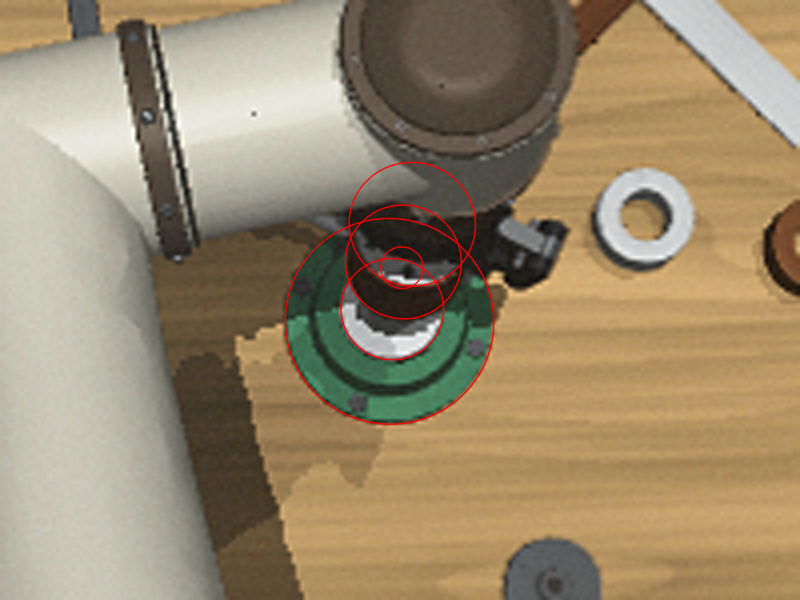

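>>> {"op": "apply_moves", "data": {"steps": [{"hand":0,"xyz":[-0.1,0,0.6],"delta_rot":[0,0,0]},{"hand":0,"xyz":[-0.1,0,1.2],"delta_rot":[0,0,0]},{"hand":0,"xyz":[-0.1,0,1.5],"delta_rot":[0,0,0]},{"hand":0,"xyz":[-0.1,0,1.8],"delta_rot":[0,0,0]},{"hand":0,"xyz":[-0.1,0,2.0],"delta_rot":[0,0,0]},{"hand":0,"xyz":[-0.1,0,2.2],"delta_rot":[0,0,0]}]}}

```text
clock: 7.2
position: [552.3, -64.1, 275.8]
ee_rot: [-0.529, 0.849, 0.0, -0.0]
contact_force: [-0.9, -0.1, -5.3]
gripper_width: 59.0
```

```bash
python3 -c "
from h import *
rel((552.0,-65,300))
print(telemetry.read_state()['wrist_torque'])"
```

```text
clock 7.2 pos [552.3 -64.1 275.8] F [-0.9 -0.1 -5.3] w 59.0  -> rel cm [ 0.09 -0.01 -2.42] norm 2.4
[-0.03798071 -0.06386933 -0.03540736]
```

>>> {"op": "apply_moves", "data": {"steps": [{"hand":0,"xyz":[0,0,0.3],"delta_rot":[0,0,0]},{"hand":0,"xyz":[0,0,0.6],"delta_rot":[0,0,0]},{"hand":0,"xyz":[0,0,0.8],"delta_rot":[0,0,0]},{"hand":0,"xyz":[0,0,1.0],"delta_rot":[0,0,0]}]}}

```text
clock: 7.53
position: [552.7, -64.0, 266.2]
ee_rot: [-0.529, 0.849, -0.0, 0.001]
contact_force: [1.1, 0.1, -4.4]
gripper_width: 59.2
```

```bash
python3 -c "
from h import *
rel((552.0,-65,300))
print(telemetry.read_state()['wrist_torque'])"
```

```text
clock 7.53 pos [552.7 -64.  266.2] F [ 1.1  0.1 -4.4] w 59.2  -> rel cm [ 0.12  0.02 -3.38] norm 3.4
[ 0.05500525 -0.35378327 -0.02863053]
```

>>> {"op": "apply_moves", "data": {"steps": [{"hand":0,"xyz":[0,0,0.5],"delta_rot":[0,0,0]},{"hand":0,"xyz":[0,0,1.0],"delta_rot":[0,0,0]},{"hand":0,"xyz":[0,0,1.5],"delta_rot":[0,0,0]},{"hand":0,"xyz":[0,0,2.0],"delta_rot":[0,0,0]},{"hand":0,"xyz":[0,0,2.5],"delta_rot":[0,0,0]},{"hand":0,"xyz":[0,0,3.0],"delta_rot":[0,0,0]}]}}

```text
clock: 8.03
position: [552.7, -64.0, 235.8]
ee_rot: [-0.529, 0.849, -0.0, 0.0]
contact_force: [2.6, 0.3, -3.0]
gripper_width: 59.4
```

```bash
python3 -c "
from h import *
rel((552.0,-65,300))
print(telemetry.read_state()['wrist_torque'])"
```

```text
clock 8.03 pos [552.7 -64.  235.8] F [ 2.6  0.3 -3. ] w 59.4  -> rel cm [ 0.12  0.01 -6.42] norm 6.4
[ 0.12488208 -0.57783005  0.06201083]
```

>>> {"op": "apply_moves", "data": {"steps": [{"hand":0,"xyz":[-0.03,-0.06,0.5],"delta_rot":[0,0,0]},{"hand":0,"xyz":[-0.03,-0.06,1.0],"delta_rot":[0,0,0]},{"hand":0,"xyz":[-0.03,-0.06,1.5],"delta_rot":[0,0,0]},{"hand":0,"xyz":[-0.03,-0.06,2.0],"delta_rot":[0,0,0]},{"hand":0,"xyz":[-0.03,-0.06,2.5],"delta_rot":[0,0,0]},{"hand":0,"xyz":[-0.03,-0.06,3.0],"delta_rot":[0,0,0]}]}}

```text
clock: 8.53
position: [552.9, -64.1, 205.6]
ee_rot: [-0.529, 0.849, 0.0, -0.0]
contact_force: [0.8, 0.4, -4.5]
gripper_width: 59.2
```

```bash
python3 -c "
from h import *
rel((552.0,-65,300))
print(telemetry.read_state()['wrist_torque'])"
```

```text
clock 8.53 pos [552.9 -64.1 205.6] F [ 0.8  0.4 -4.5] w 59.2  -> rel cm [ 0.12  0.04 -9.44] norm 9.4
[ 0.13848425 -0.3817043  -0.03989217]
```

Good. 61 mm to go; next 5 cm.

>>> {"op": "apply_moves", "data": {"steps": [{"hand":0,"xyz":[-0.02,-0.03,0.5],"delta_rot":[0,0,0]},{"hand":0,"xyz":[-0.02,-0.03,1.0],"delta_rot":[0,0,0]},{"hand":0,"xyz":[-0.02,-0.03,1.5],"delta_rot":[0,0,0]},{"hand":0,"xyz":[-0.02,-0.03,2.0],"delta_rot":[0,0,0]},{"hand":0,"xyz":[-0.02,-0.03,2.5],"delta_rot":[0,0,0]},{"hand":0,"xyz":[-0.02,-0.03,3.0],"delta_rot":[0,0,0]},{"hand":0,"xyz":[-0.02,-0.03,3.5],"delta_rot":[0,0,0]},{"hand":0,"xyz":[-0.02,-0.03,4.0],"delta_rot":[0,0,0]},{"hand":0,"xyz":[-0.02,-0.03,4.5],"delta_rot":[0,0,0]},{"hand":0,"xyz":[-0.02,-0.03,5.0],"delta_rot":[0,0,0]},{"hand":0,"xyz":[-0.02,-0.03,5.3],"delta_rot":[0,0,0]}]}}

```text
clock: 9.45
position: [553.1, -64.1, 152.3]
ee_rot: [-0.529, 0.849, 0.0, -0.0]
contact_force: [-0.2, -0.0, -6.1]
gripper_width: 59.2
```

>>> {"op": "apply_moves", "data": {"steps": [{"hand":0,"xyz":[0,0,0.2],"delta_rot":[0,0,0]},{"hand":0,"xyz":[0,0,0.4],"delta_rot":[0,0,0]}]}}

```text
clock: 9.62
position: [553.4, -64.1, 148.9]
ee_rot: [-0.529, 0.849, -0.0, -0.0]
contact_force: [0.6, 0.0, -4.7]
gripper_width: 59.1
```

```bash
python3 -c "
from h import *
rel((552.0,-65,144))
print(telemetry.read_state()['wrist_torque'])"
```

```text
clock 9.62 pos [553.4 -64.1 148.9] F [ 0.6  0.  -4.7] w 59.1  -> rel cm [0.15 0.08 0.49] norm 0.5
[ 0.01253385  0.03410667 -0.03965868]
```

>>> {"op": "apply_moves", "data": {"steps": [{"hand":0,"xyz":[0,0,0.1],"delta_rot":[0,0,0]},{"hand":0,"xyz":[0,0,0.2],"delta_rot":[0,0,0]},{"hand":0,"xyz":[0,0,0.3],"delta_rot":[0,0,0]},{"hand":0,"xyz":[0,0,0.4],"delta_rot":[0,0,0]}]}}

```text
clock: 9.95
position: [553.5, -64.0, 145.3]
ee_rot: [-0.529, 0.849, -0.0, 0.0]
contact_force: [-0.1, -0.5, -4.6]
gripper_width: 59.2
```

>>> {"op": "apply_moves", "data": {"steps": [{"hand":0,"xyz":[0,0,0.1],"delta_rot":[0,0,0]},{"hand":0,"xyz":[0,0,0.1],"delta_rot":[0,0,0]}]}}

```text
clock: 10.12
position: [553.5, -64.1, 144.3]
ee_rot: [-0.529, 0.849, -0.0, 0.0]
contact_force: [-0.4, 0.1, -6.6]
gripper_width: 59.3
```

>>> {"op": "apply_moves", "data": {"steps": [{"hand":0,"xyz":[0,0,0.08],"delta_rot":[0,0,0]},{"hand":0,"xyz":[0,0,0.08],"delta_rot":[0,0,0]}]}}

```text
clock: 10.28
position: [553.6, -64.1, 144.2]
ee_rot: [-0.529, 0.848, -0.0, 0.0]
contact_force: [-0.9, 0.3, 0.8]
gripper_width: 59.5
```

>>> {"op": "apply_moves", "data": {"steps": [{"hand":0,"xyz":[0,0,0.08],"delta_rot":[0,0,0]},{"hand":0,"xyz":[0,0,0.08],"delta_rot":[0,0,0]}]}}

```text
clock: 10.45
position: [553.6, -64.1, 144.2]
ee_rot: [-0.529, 0.848, -0.001, 0.0]
contact_force: [-4.2, 0.6, 5.3]
gripper_width: 59.3
```

>>> {"op": "apply_moves", "data": {"steps": [{"hand":1,"xyz":[0,0,0],"delta_rot":[0,0,0]},{"hand":1,"xyz":[0,0,0],"delta_rot":[0,0,0]},{"hand":1,"xyz":[0,0,0],"delta_rot":[0,0,0]},{"hand":1,"xyz":[0,0,0],"delta_rot":[0,0,0]},{"hand":1,"xyz":[0,0,0],"delta_rot":[0,0,0]},{"hand":1,"xyz":[0,0,-0.5],"delta_rot":[0,0,0]},{"hand":1,"xyz":[0,0,-2],"delta_rot":[0,0,0]},{"hand":1,"xyz":[0,0,-6],"delta_rot":[0,0,0]},{"hand":1,"xyz":[0,0,-10],"delta_rot":[0,0,0]},{"hand":1,"xyz":[0,0,-12],"delta_rot":[0,0,0]},{"hand":1,"xyz":[0,0,-12],"delta_rot":[0,0,0]}]}}

```text
clock: 11.37
position: [556.2, -64.1, 269.3]
ee_rot: [-0.529, 0.848, -0.003, 0.005]
contact_force: [0.4, -0.5, 0.1]
gripper_width: 85.6
```

```bash
python3 -c "
from ov import *
c=[(552.5,-64.5,31,50),(552.5,-64.5,31,150),(552.5,-64.5,11.5,186)]
overlay('side',(230,190,200,150),c,'pics/s6.png')
p=get_image('wrist'); cv2.imwrite('pics/w6.png',p['frame'])
s=telemetry.read_state();q=s['position']; print(proj(p,[[q[0],q[1],186],[q[0],q[1],150]]))
rel((435.5,312,180))
"
```

```text
[[324.0498692  262.40049438]
 [323.91015537 245.80280083]]
clock 11.47 pos [553.5 -63.9 263.5] F [-0.  -0.2 -0.3] w 85.8  -> rel cm [-28.54  27.16   8.36] norm 40.3
```

View pics/s6.png

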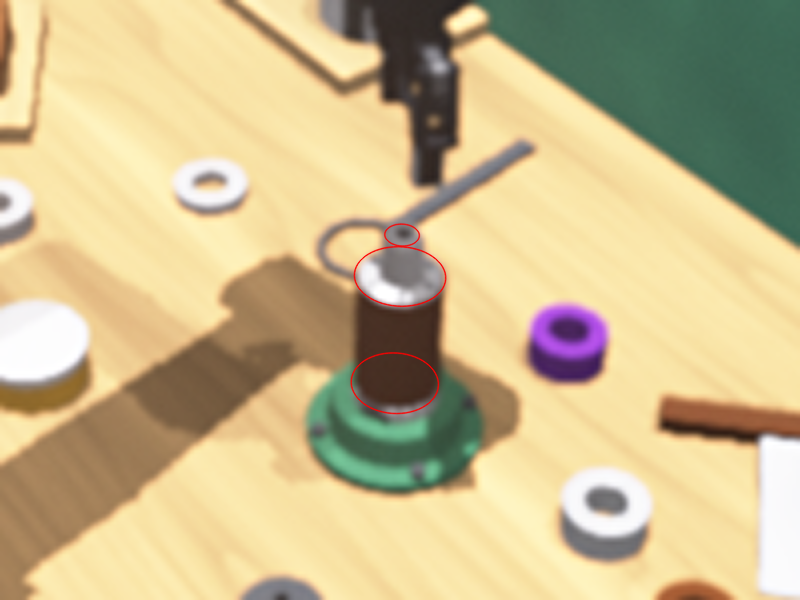

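View pics/w6.png

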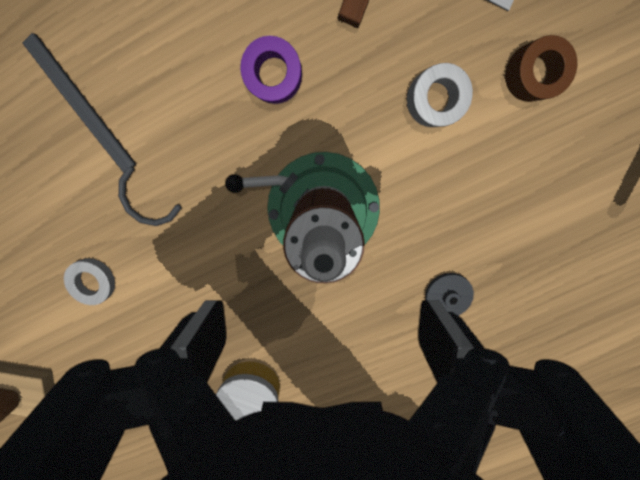

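>>> {"op": "apply_moves", "data": {"steps": [{"hand":1,"xyz":[-28.6,27.1,8.3],"delta_rot":[0,0,0]},{"hand":1,"xyz":[-28.6,27.1,8.3],"delta_rot":[0,0,0]},{"hand":1,"xyz":[-28.6,27.1,8.3],"delta_rot":[0,0,0]},{"hand":1,"xyz":[-28.6,27.1,8.3],"delta_rot":[0,0,0]},{"hand":1,"xyz":[-28.6,27.1,8.3],"delta_rot":[0,0,0]},{"hand":1,"xyz":[-28.6,27.1,8.3],"delta_rot":[0,0,0]},{"hand":1,"xyz":[-28.6,27.1,8.3],"delta_rot":[0,0,0]},{"hand":1,"xyz":[-28.6,27.1,8.3],"delta_rot":[0,0,0]},{"hand":1,"xyz":[-28.6,27.1,8.3],"delta_rot":[0,0,0]},{"hand":1,"xyz":[-28.6,27.1,8.3],"delta_rot":[0,0,0]},{"hand":1,"xyz":[-28.6,27.1,8.3],"delta_rot":[0,0,0]},{"hand":1,"xyz":[-28.6,27.1,8.3],"delta_rot":[0,0,0]}]}}

```text
clock: 12.47
position: [434.5, 312.5, 177.3]
ee_rot: [-0.53, 0.848, -0.001, -0.002]
contact_force: [-0.1, -0.4, -0.0]
gripper_width: 85.3
```

```bash
cat >> h.py <<'E'
def wlook(name,h,label,r=30):
    p=get_image('wrist'); s=telemetry.read_state();q=s['position']
    im=p['frame'].copy()
    for k in nets.outline_of(p,label)[:2]:
        ys,xs=np.nonzero(k['pixels']);x0=at_z(p,[[xs.mean(),ys.mean()]],h/2)[0]
        x,a,b=fit(p,k['pixels'],[(r,0,r,h)],x0);print('fit',k['confidence'],x.round(1),a,b)
        for z in (0,h): cv2.polylines(im,[np.round(proj(p,[[x[0]+r*np.cos(t),x[1]+r*np.sin(t),z] for t in A])).astype(int)],True,(0,0,255),1)
    cv2.imwrite(name,im)
    print('tcp proj at h',proj(p,[[q[0],q[1],h]]))
E
python3 -c "
from h import *
wlook('pics/w7.png',24,'collar_middle')
rel((435.5,312,180))
"
```

```text
fit 0.94 [437.7 313.4] 3837 3957.921875
tcp proj at h [[322.28741058 229.33835527]]
clock 12.57 pos [435.5 311.2 178.5] F [0.4 0.3 0.7] w 85.1  -> rel cm [-0.07  0.03 -0.15] norm 0.2
```

View pics/w7.png

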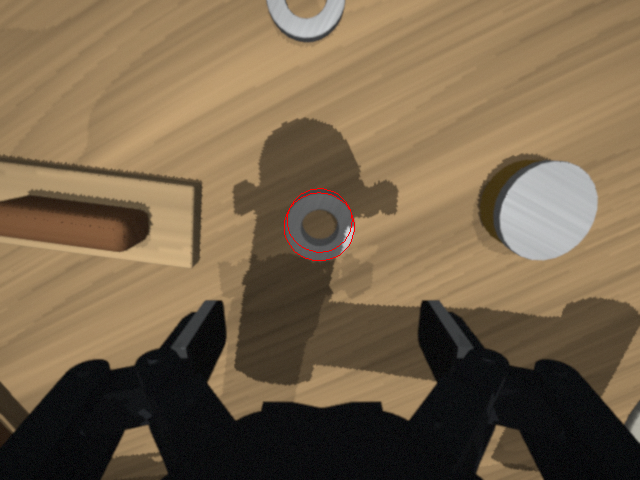

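>>> {"op": "apply_moves", "data": {"steps": [{"hand":1,"xyz":[-0.18,-0.14,4],"delta_rot":[0,0,0]},{"hand":1,"xyz":[-0.18,-0.14,8],"delta_rot":[0,0,0]},{"hand":1,"xyz":[-0.18,-0.14,11],"delta_rot":[0,0,0]},{"hand":1,"xyz":[-0.18,-0.14,13],"delta_rot":[0,0,0]},{"hand":1,"xyz":[-0.18,-0.14,14],"delta_rot":[0,0,0]},{"hand":1,"xyz":[-0.18,-0.14,14.5],"delta_rot":[0,0,0]},{"hand":1,"xyz":[-0.18,-0.14,14.5],"delta_rot":[0,0,0]}]}}

```text
clock: 13.15
position: [438.3, 312.3, 34.2]
ee_rot: [-0.529, 0.849, -0.0, -0.0]
contact_force: [0.5, -0.7, 0.5]
gripper_width: 85.1
```

```bash
python3 -c "
from h import *
wlook('pics/w8.png',24,'collar_middle')
rel((437.3,312.8,28))
"
```

```text
fit 0.8 [436.9 313.5] 13831 14012.125
tcp proj at h [[321.47921741 313.87919748]]
clock 13.25 pos [438.8 313.5  35.8] F [0.6 0.5 0.5] w 85.3  -> rel cm [0.13 0.11 0.78] norm 0.8
```

View pics/w8.png

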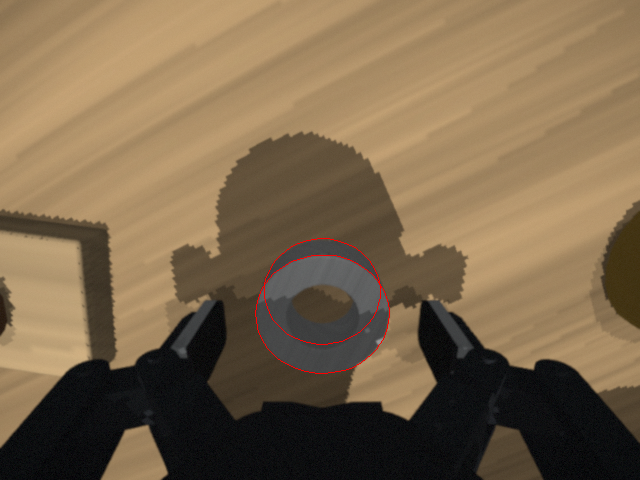

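>>> {"op": "apply_moves", "data": {"steps": [{"hand":1,"xyz":[0,0.05,0.4],"delta_rot":[0,0,0]},{"hand":1,"xyz":[0,0.05,0.75],"delta_rot":[0,0,0]},{"hand":1,"xyz":[0,0.05,0.75],"delta_rot":[0,0,0]},{"hand":0,"xyz":[0,0.05,0.75],"delta_rot":[0,0,0]},{"hand":0,"xyz":[0,0.05,0.75],"delta_rot":[0,0,0]},{"hand":0,"xyz":[0,0.05,0.75],"delta_rot":[0,0,0]},{"hand":0,"xyz":[0,0.05,0.75],"delta_rot":[0,0,0]},{"hand":0,"xyz":[0,0.05,0.75],"delta_rot":[0,0,0]},{"hand":0,"xyz":[0,0.05,0.75],"delta_rot":[0,0,0]},{"hand":0,"xyz":[0,0.05,0.75],"delta_rot":[0,0,0]}]}}

```text
clock: 14.08
position: [437.4, 313.1, 28.0]
ee_rot: [-0.529, 0.848, -0.0, -0.0]
contact_force: [-2.0, -1.7, 6.3]
gripper_width: 58.2
```

```bash
python3 -c "
from h import *
wlook('pics/w9.png',24,'collar_middle')
rel((437.3,312.8,28))
"
```

```text
fit 0.61 [437. 314.] 15207 15189.84375
tcp proj at h [[323.28771722 321.07481771]]
clock 14.18 pos [437.4 313.1  28.1] F [-1.6 -2.   6.1] w 58.0  -> rel cm [ 0.04 -0.    0.01] norm 0.0
```

View pics/w9.png

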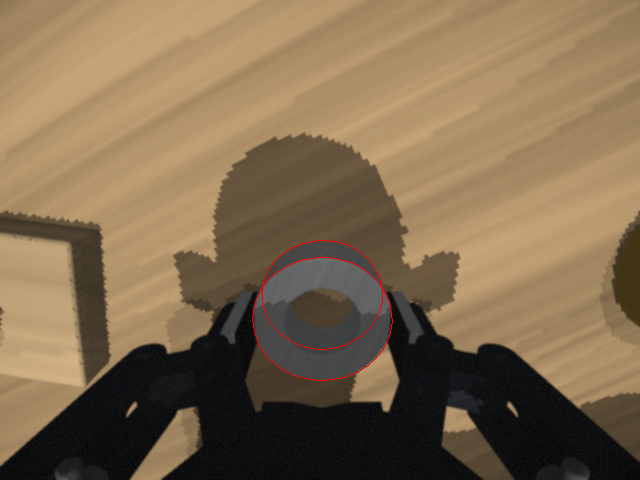

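```bash
python3 -c "
from h import *
rel((553.5,-64.5,240),(437.4,313.1,28))
"
```

```text
clock 14.18 pos [437.4 313.1  28.1] F [-1.6 -2.   6.1] w 58.0  -> rel cm [ 28.82 -27.03 -21.19] norm 44.8
```

>>> {"op": "apply_moves", "data": {"steps": [{"hand":0,"xyz":[0,0,-1],"delta_rot":[0,0,0]},{"hand":0,"xyz":[0,0,-4],"delta_rot":[0,0,0]},{"hand":0,"xyz":[0,0,-8],"delta_rot":[0,0,0]},{"hand":0,"xyz":[0,0,-12],"delta_rot":[0,0,0]},{"hand":0,"xyz":[0,0,-16],"delta_rot":[0,0,0]},{"hand":0,"xyz":[0,0,-20],"delta_rot":[0,0,0]},{"hand":0,"xyz":[1.4,-1.3,-21.2],"delta_rot":[0,0,0]},{"hand":0,"xyz":[4,-3.8,-21.2],"delta_rot":[0,0,0]},{"hand":0,"xyz":[6.7,-6.3,-21.2],"delta_rot":[0,0,0]},{"hand":0,"xyz":[9.4,-8.8,-21.2],"delta_rot":[0,0,0]},{"hand":0,"xyz":[12.1,-11.3,-21.2],"delta_rot":[0,0,0]},{"hand":0,"xyz":[14.8,-13.9,-21.2],"delta_rot":[0,0,0]}]}}

```text
clock: 15.18
position: [496.3, 117.4, 238.9]
ee_rot: [-0.529, 0.849, 0.0, -0.001]
contact_force: [-0.5, 1.0, -3.3]
gripper_width: 58.0
```

>>> {"op": "apply_moves", "data": {"steps": [{"hand":0,"xyz":[2.7,-2.5,0],"delta_rot":[0,0,0]},{"hand":0,"xyz":[5.4,-5,0],"delta_rot":[0,0,0]},{"hand":0,"xyz":[8.1,-7.6,0],"delta_rot":[0,0,0]},{"hand":0,"xyz":[10.8,-10.1,0],"delta_rot":[0,0,0]},{"hand":0,"xyz":[12.8,-12,0],"delta_rot":[0,0,0]},{"hand":0,"xyz":[14,-13.1,0],"delta_rot":[0,0,0]},{"hand":0,"xyz":[14,-13.1,0],"delta_rot":[0,0,0]},{"hand":0,"xyz":[14,-13.1,0],"delta_rot":[0,0,0]},{"hand":0,"xyz":[14,-13.1,0],"delta_rot":[0,0,0]}]}}

```text
clock: 15.93
position: [552.5, -63.8, 238.6]
ee_rot: [-0.529, 0.849, 0.001, -0.0]
contact_force: [-0.5, 0.4, -4.0]
gripper_width: 57.7
```

```bash
python3 -c "
from ov import *
c=[(552.5,-64.5,30,210),(552.5,-64.5,30,234),(552.5,-64.5,11.5,186)]
overlay('side',(230,190,200,150),c,'pics/s10.png')
rel((553.5,-64.5,240))
p=get_image('wrist'); cv2.imwrite('pics/w10.png',p['frame'])
rel((553.5,-64.5,240))
print(proj(p,[[553.3,-64,186],[553.5,-64.5,234]]))
"
```

```text
clock 15.98 pos [552.6 -63.4 238.8] F [ 0.2 -0.2 -2.8] w 57.6  -> rel cm [ 0.06 -0.13 -0.12] norm 0.2
clock 16.03 pos [552.7 -63.2 239. ] F [ 1.   0.6 -3.2] w 57.7  -> rel cm [ 0.08 -0.13 -0.1 ] norm 0.2
[[323.29185462 275.01158746]
 [324.644754   317.47593862]]
```

View pics/s10.png

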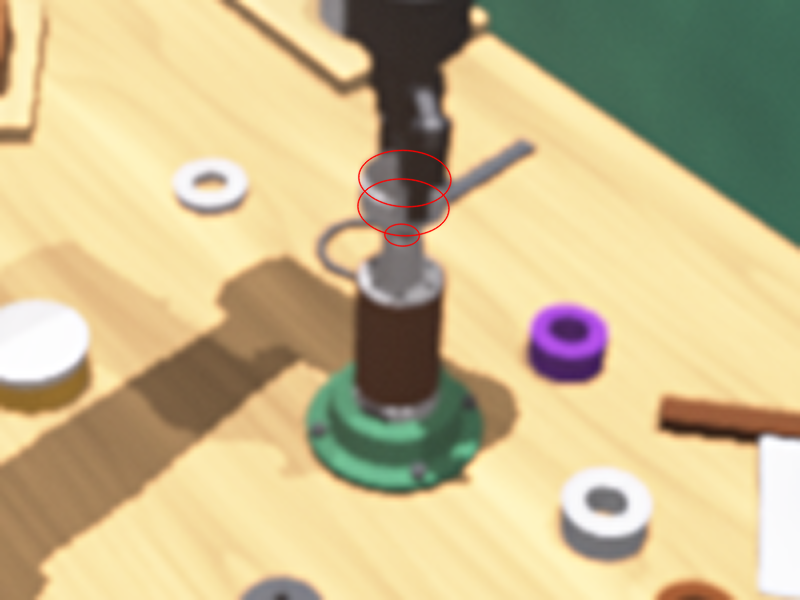

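View pics/w10.png

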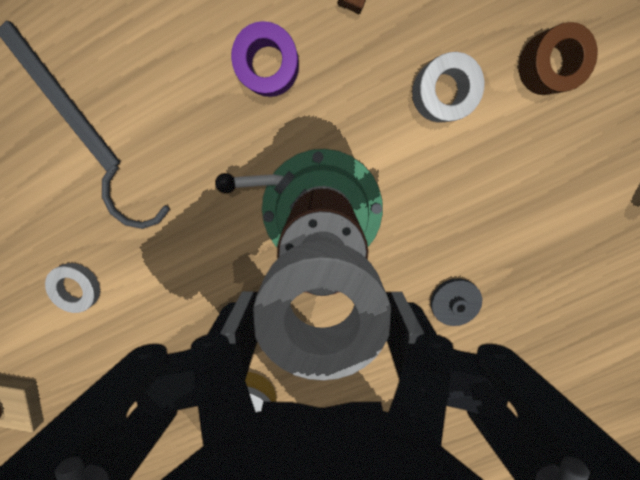

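>>> {"op": "apply_moves", "data": {"steps": [{"hand":0,"xyz":[0.06,-0.08,0.7],"delta_rot":[0,0,0]},{"hand":0,"xyz":[0.06,-0.08,1.4],"delta_rot":[0,0,0]},{"hand":0,"xyz":[0.06,-0.08,2.1],"delta_rot":[0,0,0]},{"hand":0,"xyz":[0.06,-0.08,2.4],"delta_rot":[0,0,0]},{"hand":0,"xyz":[0.06,-0.08,2.7],"delta_rot":[0,0,0]},{"hand":0,"xyz":[0.06,-0.08,3.0],"delta_rot":[0,0,0]}]}}

```text
clock: 16.53
position: [553.6, -65.0, 208.6]
ee_rot: [-0.529, 0.849, 0.0, -0.0]
contact_force: [0.1, 0.3, -3.2]
gripper_width: 57.9
```

>>> {"op": "apply_moves", "data": {"steps": [{"hand":0,"xyz":[0,0,0.2],"delta_rot":[0,0,0]},{"hand":0,"xyz":[0,0,0.4],"delta_rot":[0,0,0]}]}}

```text
clock: 16.7
position: [553.7, -65.1, 204.9]
ee_rot: [-0.529, 0.849, -0.0, 0.0]
contact_force: [-0.1, 0.1, -3.3]
gripper_width: 57.8
```

>>> {"op": "apply_moves", "data": {"steps": [{"hand":0,"xyz":[0,0,0.4],"delta_rot":[0,0,0]},{"hand":0,"xyz":[0,0,0.8],"delta_rot":[0,0,0]},{"hand":0,"xyz":[0,0,1.2],"delta_rot":[0,0,0]},{"hand":0,"xyz":[0,0,1.6],"delta_rot":[0,0,0]},{"hand":0,"xyz":[0,0,2.0],"delta_rot":[0,0,0]},{"hand":0,"xyz":[0,0,2.3],"delta_rot":[0,0,0]},{"hand":0,"xyz":[0,0,2.4],"delta_rot":[0,0,0]}]}}

```text
clock: 17.28
position: [553.3, -65.1, 180.3]
ee_rot: [-0.529, 0.849, 0.0, -0.001]
contact_force: [0.3, 0.2, -3.7]
gripper_width: 57.6
```

>>> {"op": "apply_moves", "data": {"steps": [{"hand":0,"xyz":[0,0,0.1],"delta_rot":[0,0,0]},{"hand":0,"xyz":[0,0,0.2],"delta_rot":[0,0,0]},{"hand":0,"xyz":[0,0,0.2],"delta_rot":[0,0,0]}]}}

```text
clock: 17.53
position: [553.6, -65.0, 179.0]
ee_rot: [-0.529, 0.849, 0.0, 0.0]
contact_force: [-0.5, 0.4, -2.6]
gripper_width: 57.5
```

>>> {"op": "apply_moves", "data": {"steps": [{"hand":0,"xyz":[0,0,0.08],"delta_rot":[0,0,0]},{"hand":0,"xyz":[0,0,0.08],"delta_rot":[0,0,0]}]}}

```text
clock: 17.7
position: [553.6, -65.0, 178.3]
ee_rot: [-0.529, 0.849, -0.0, 0.0]
contact_force: [-0.6, -0.0, -4.3]
gripper_width: 57.4
```

>>> {"op": "apply_moves", "data": {"steps": [{"hand":0,"xyz":[0,0,0.08],"delta_rot":[0,0,0]},{"hand":0,"xyz":[0,0,0.08],"delta_rot":[0,0,0]}]}}

```text
clock: 17.87
position: [553.8, -65.1, 178.2]
ee_rot: [-0.529, 0.849, -0.0, 0.0]
contact_force: [-0.6, 0.1, -0.1]
gripper_width: 57.8
```

>>> {"op": "apply_moves", "data": {"steps": [{"hand":0,"xyz":[0,0,0.06],"delta_rot":[0,0,0]},{"hand":0,"xyz":[0,0,0.06],"delta_rot":[0,0,0]}]}}

```text
clock: 18.03
position: [553.8, -65.1, 178.1]
ee_rot: [-0.529, 0.848, -0.0, 0.0]
contact_force: [-4.0, 1.1, 5.1]
gripper_width: 57.9
```

>>> {"op": "apply_moves", "data": {"steps": [{"hand":1,"xyz":[0,0,0],"delta_rot":[0,0,0]},{"hand":1,"xyz":[0,0,0],"delta_rot":[0,0,0]},{"hand":1,"xyz":[0,0,0],"delta_rot":[0,0,0]},{"hand":1,"xyz":[0,0,0],"delta_rot":[0,0,0]},{"hand":1,"xyz":[0,0,0],"delta_rot":[0,0,0]},{"hand":1,"xyz":[0,0,-0.5],"delta_rot":[0,0,0]},{"hand":1,"xyz":[0,0,-2],"delta_rot":[0,0,0]},{"hand":1,"xyz":[0,0,-5],"delta_rot":[0,0,0]},{"hand":1,"xyz":[0,0,-8],"delta_rot":[0,0,0]},{"hand":1,"xyz":[0,0,-8],"delta_rot":[0,0,0]},{"hand":1,"xyz":[0,0,-8],"delta_rot":[0,0,0]}]}}

```text
clock: 18.95
position: [554.6, -64.9, 259.3]
ee_rot: [-0.529, 0.849, -0.001, 0.002]
contact_force: [0.2, -0.6, -0.4]
gripper_width: 85.2
```

```bash
python3 -c "
from ov import *
c=[(552.5,-64.5,30,150),(552.5,-64.5,30,174),(552.5,-64.5,11.5,186)]
overlay('side',(230,190,200,150),c,'pics/s11.png')
p=get_image('wrist'); cv2.imwrite('pics/w11.png',p['frame'])
q=telemetry.read_state()['position'];print(q,proj(p,[[553.3,-64,186],[q[0],q[1],186]]))
rel((601.2,244.5,150))
"
```

```text
[553.12561614 -65.01038766 256.36727509] [[321.82647592 265.95883942]
 [323.40672069 265.52824236]]
clock 19.05 pos [553.1 -65.  256.4] F [-0.3 -0.1 -0.8] w 85.5  -> rel cm [-29.91   9.3   10.64] norm 33.1
```

View pics/s11.png

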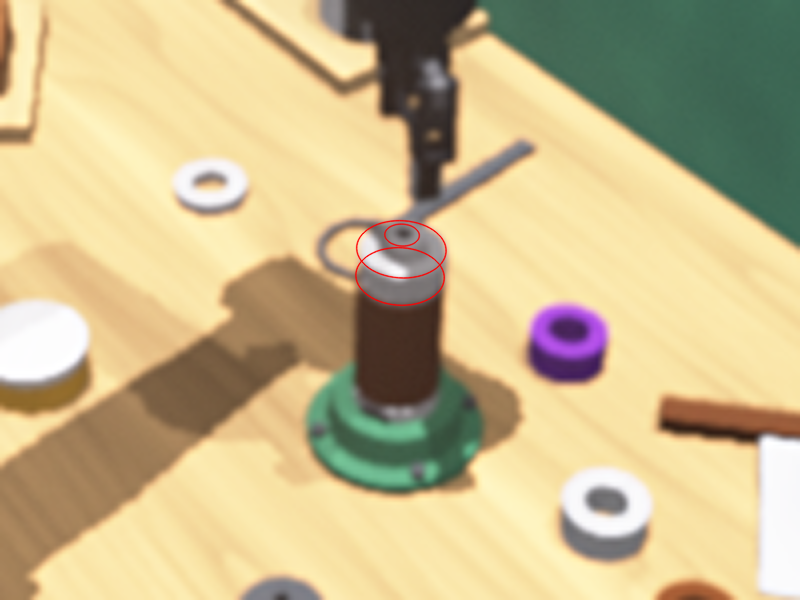

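View pics/w11.png

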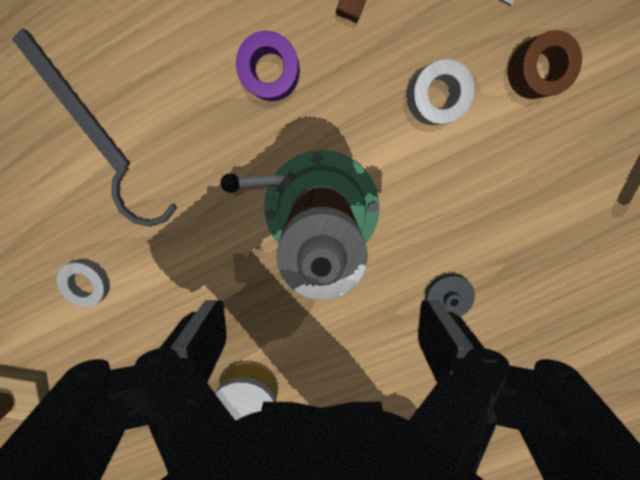

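>>> {"op": "apply_moves", "data": {"steps": [{"hand":1,"xyz":[-29.9,9.3,10.6],"delta_rot":[0,0,0]},{"hand":1,"xyz":[-29.9,9.3,10.6],"delta_rot":[0,0,0]},{"hand":1,"xyz":[-29.9,9.3,10.6],"delta_rot":[0,0,0]},{"hand":1,"xyz":[-29.9,9.3,10.6],"delta_rot":[0,0,0]},{"hand":1,"xyz":[-29.9,9.3,10.6],"delta_rot":[0,0,0]},{"hand":1,"xyz":[-29.9,9.3,10.6],"delta_rot":[0,0,0]},{"hand":1,"xyz":[-29.9,9.3,10.6],"delta_rot":[0,0,0]},{"hand":1,"xyz":[-29.9,9.3,10.6],"delta_rot":[0,0,0]},{"hand":1,"xyz":[-29.9,9.3,10.6],"delta_rot":[0,0,0]},{"hand":1,"xyz":[-29.9,9.3,10.6],"delta_rot":[0,0,0]},{"hand":1,"xyz":[-29.9,9.3,10.6],"delta_rot":[0,0,0]}]}}

```text
clock: 19.97
position: [601.0, 243.9, 149.4]
ee_rot: [-0.529, 0.848, -0.0, -0.002]
contact_force: [0.2, -0.9, 0.3]
gripper_width: 85.6
```

```bash
python3 -c "
from h import *
wlook('pics/w12.png',14,'collar_thin')
rel((601.2,244.5,150))
"
```

```text
fit 0.96 [601.5 244.8] 4298 4354.15625
tcp proj at h [[322.5048309  235.43382662]]
clock 20.07 pos [601.6 243.1 150.9] F [ 0.1 -0.5 -1. ] w 85.4  -> rel cm [-0.1   0.1   0.09] norm 0.2
```

View pics/w12.png

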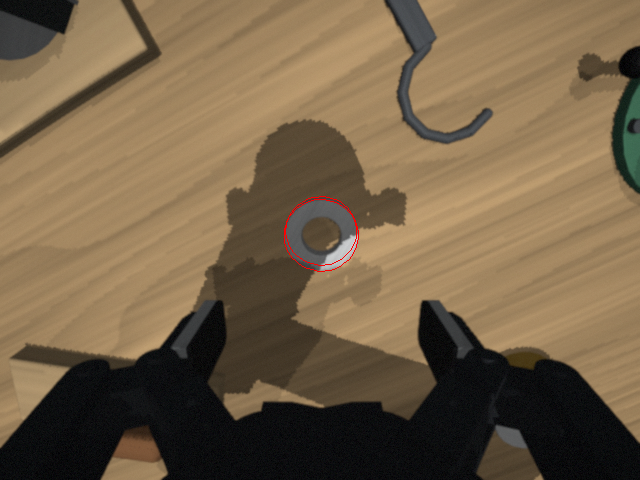

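>>> {"op": "apply_moves", "data": {"steps": [{"hand":1,"xyz":[-0.1,0.05,4],"delta_rot":[0,0,0]},{"hand":1,"xyz":[-0.1,0.05,8],"delta_rot":[0,0,0]},{"hand":1,"xyz":[-0.1,0.05,10],"delta_rot":[0,0,0]},{"hand":1,"xyz":[-0.1,0.05,11],"delta_rot":[0,0,0]},{"hand":1,"xyz":[-0.1,0.05,11.6],"delta_rot":[0,0,0]},{"hand":1,"xyz":[-0.1,0.05,11.6],"delta_rot":[0,0,0]},{"hand":1,"xyz":[-0.1,0.05,11.6],"delta_rot":[0,0,0]}]}}

```text
clock: 20.65
position: [602.9, 245.6, 36.6]
ee_rot: [-0.529, 0.849, -0.0, 0.002]
contact_force: [0.9, 0.5, 0.5]
gripper_width: 85.4
```

```bash
python3 -c "
from h import *
wlook('pics/w13.png',14,'collar_thin')
for i in range(4):
  rel((601.4,244.7,25.5)); get_image('wrist')
"
```

```text
fit 0.84 [600.7 245. ] 11604 11653.5625
tcp proj at h [[322.61096506 301.21820264]]
clock 20.75 pos [602.9 246.   37. ] F [-0.5  0.5 -0.1] w 85.3  -> rel cm [0.19 0.08 1.15] norm 1.2
clock 20.8 pos [602.7 246.   36.8] F [-0.   0.3 -0.3] w 85.5  -> rel cm [0.18 0.06 1.13] norm 1.1
clock 20.85 pos [602.5 246.   36.6] F [-0.  -0.3 -0.8] w 85.4  -> rel cm [0.17 0.05 1.11] norm 1.1
clock 20.9 pos [602.3 245.9  36.3] F [-0.3  0.3 -0. ] w 85.3  -> rel cm [0.15 0.03 1.08] norm 1.1
```

View pics/w13.png

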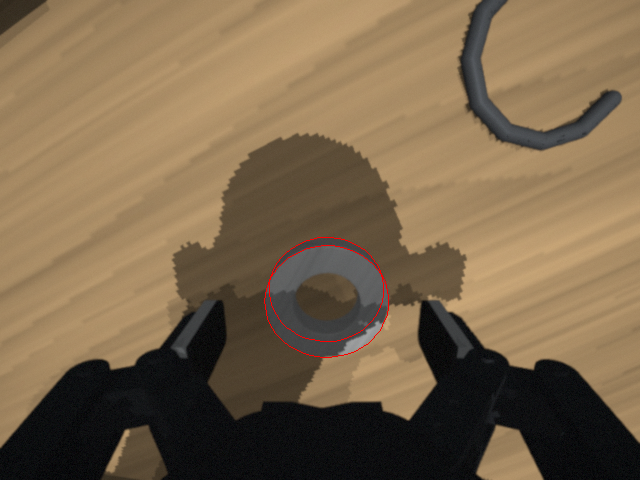

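>>> {"op": "apply_moves", "data": {"steps": [{"hand":1,"xyz":[0.15,0.06,0.5],"delta_rot":[0,0,0]},{"hand":1,"xyz":[0.15,0.06,0.9],"delta_rot":[0,0,0]},{"hand":1,"xyz":[0.15,0.06,1.0],"delta_rot":[0,0,0]},{"hand":1,"xyz":[0.15,0.06,1.0],"delta_rot":[0,0,0]}]}}

```text
clock: 21.28
position: [600.0, 244.1, 24.0]
ee_rot: [-0.529, 0.849, -0.0, -0.001]
contact_force: [-0.1, -0.2, 0.5]
gripper_width: 85.6
```

>>> {"op": "apply_moves", "data": {"steps": [{"hand":0,"xyz":[0,0,0],"delta_rot":[0,0,0]},{"hand":0,"xyz":[0,0,0],"delta_rot":[0,0,0]},{"hand":0,"xyz":[0,0,0],"delta_rot":[0,0,0]},{"hand":0,"xyz":[0,0,0],"delta_rot":[0,0,0]},{"hand":0,"xyz":[0,0,0],"delta_rot":[0,0,0]},{"hand":0,"xyz":[0,0,0],"delta_rot":[0,0,0]},{"hand":0,"xyz":[0,0,0],"delta_rot":[0,0,0]}]}}

```text
clock: 21.87
position: [600.9, 244.5, 25.9]
ee_rot: [-0.529, 0.848, -0.0, 0.0]
contact_force: [-1.0, -0.8, 5.6]
gripper_width: 56.2
```

```bash
python3 -c "
from h import *
wlook('pics/w14.png',14,'collar_thin')
rel((601.4,244.7,25.5))
"
```

```text
fit 0.84 [601.2 245.1] 13296 13285.21875
tcp proj at h [[323.24700027 312.10024235]]
clock 21.97 pos [600.9 244.5  25.9] F [-1.6 -0.7  5.1] w 56.3  -> rel cm [-0.04 -0.04  0.04] norm 0.1
```

View pics/w14.png

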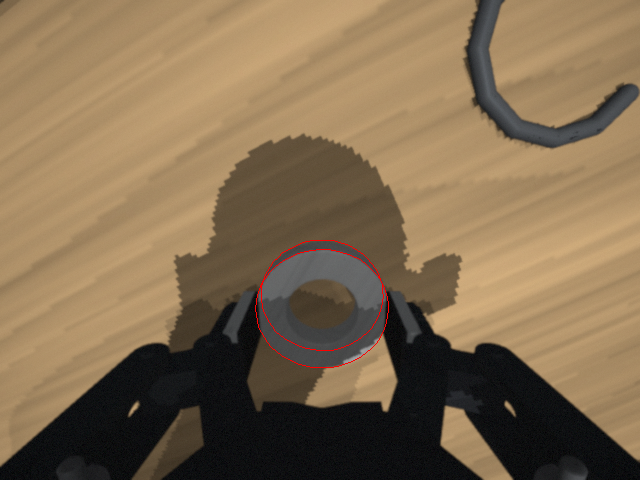

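```bash
python3 -c "
from h import *
rel((553.4,-64.5,240),(600.9,244.5,25.9))
"
```

```text
clock 21.97 pos [600.9 244.5  25.9] F [-1.6 -0.7  5.1] w 56.3  -> rel cm [ 29.83  -9.34 -21.42] norm 37.9
```

>>> {"op": "apply_moves", "data": {"steps": [{"hand":0,"xyz":[0,0,-1],"delta_rot":[0,0,0]},{"hand":0,"xyz":[0,0,-4],"delta_rot":[0,0,0]},{"hand":0,"xyz":[0,0,-8],"delta_rot":[0,0,0]},{"hand":0,"xyz":[0,0,-12],"delta_rot":[0,0,0]},{"hand":0,"xyz":[0,0,-16],"delta_rot":[0,0,0]},{"hand":0,"xyz":[0,0,-20],"delta_rot":[0,0,0]},{"hand":0,"xyz":[1.6,-0.5,-21.4],"delta_rot":[0,0,0]},{"hand":0,"xyz":[4.8,-1.5,-21.4],"delta_rot":[0,0,0]},{"hand":0,"xyz":[8,-2.5,-21.4],"delta_rot":[0,0,0]},{"hand":0,"xyz":[11.2,-3.5,-21.4],"delta_rot":[0,0,0]},{"hand":0,"xyz":[14.4,-4.5,-21.4],"delta_rot":[0,0,0]},{"hand":0,"xyz":[17.6,-5.5,-21.4],"delta_rot":[0,0,0]}]}}

```text
clock: 22.97
position: [571.0, 60.4, 238.1]
ee_rot: [-0.529, 0.849, 0.001, -0.001]
contact_force: [1.4, 0.8, -1.6]
gripper_width: 56.0
```

>>> {"op": "apply_moves", "data": {"steps": [{"hand":0,"xyz":[3,-1,0],"delta_rot":[0,0,0]},{"hand":0,"xyz":[6,-1.9,0],"delta_rot":[0,0,0]},{"hand":0,"xyz":[8.8,-2.8,0],"delta_rot":[0,0,0]},{"hand":0,"xyz":[10.8,-3.4,0],"delta_rot":[0,0,0]},{"hand":0,"xyz":[12.2,-3.85,0],"delta_rot":[0,0,0]},{"hand":0,"xyz":[12.2,-3.85,0],"delta_rot":[0,0,0]},{"hand":0,"xyz":[12.2,-3.85,0],"delta_rot":[0,0,0]},{"hand":0,"xyz":[12.2,-3.85,0],"delta_rot":[0,0,0]}]}}

```text
clock: 23.63
position: [553.0, -64.2, 238.4]
ee_rot: [-0.529, 0.849, 0.0, -0.0]
contact_force: [0.0, 0.5, -1.8]
gripper_width: 56.3
```

```bash
python3 -c "
from ov import *
c=[(552.5,-64.5,30,214),(552.5,-64.5,30,228),(552.5,-64.5,11.5,186)]
overlay('side',(230,190,200,150),c,'pics/s15.png')
rel((553.4,-64.5,240))
p=get_image('wrist'); cv2.imwrite('pics/w15.png',p['frame'])
rel((553.4,-64.5,240))
get_image('wrist');rel((553.4,-64.5,240))
"
```

```text
clock 23.68 pos [553.2 -63.7 238.5] F [ 0.2  0.3 -2. ] w 56.0  -> rel cm [ 0.06 -0.05 -0.15] norm 0.2
clock 23.73 pos [553.3 -63.6 238.6] F [-0.7  0.2 -1.5] w 56.3  -> rel cm [ 0.08 -0.05 -0.14] norm 0.2
clock 23.78 pos [553.3 -63.5 238.7] F [-0.2 -0.4 -2.2] w 56.0  -> rel cm [ 0.08 -0.05 -0.13] norm 0.2
```

View pics/s15.png

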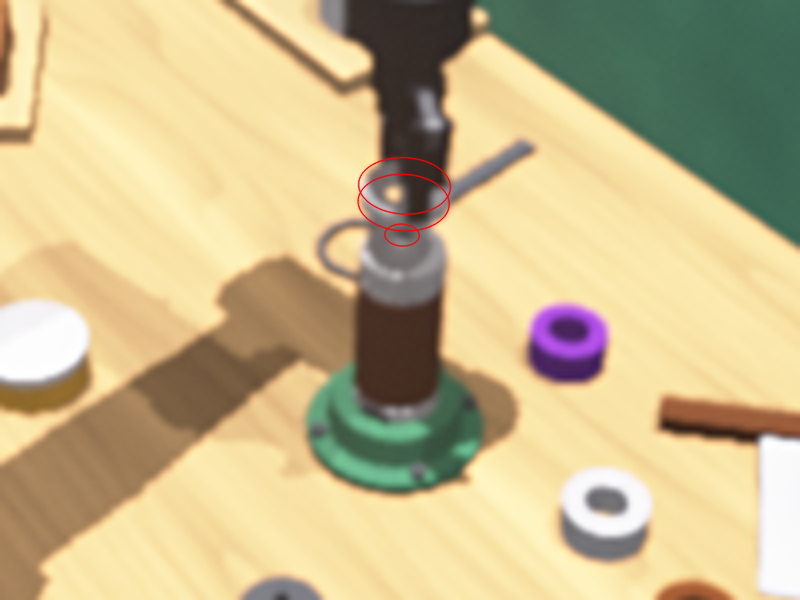

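View pics/w15.png

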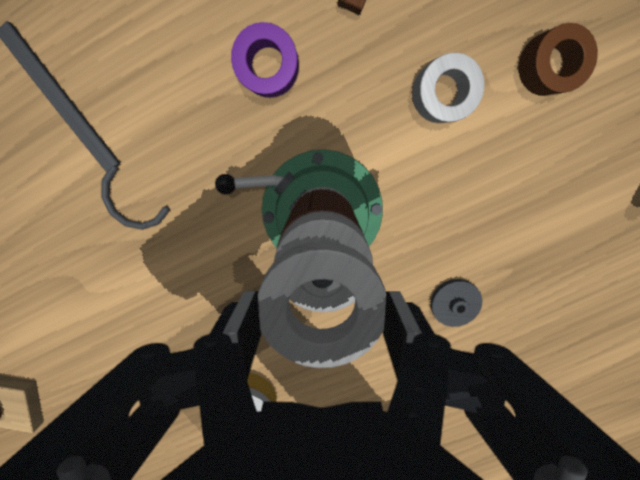

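>>> {"op": "apply_moves", "data": {"steps": [{"hand":0,"xyz":[0.06,-0.04,0.7],"delta_rot":[0,0,0]},{"hand":0,"xyz":[0.06,-0.04,1.4],"delta_rot":[0,0,0]},{"hand":0,"xyz":[0.06,-0.04,2.1],"delta_rot":[0,0,0]},{"hand":0,"xyz":[0.06,-0.04,2.4],"delta_rot":[0,0,0]},{"hand":0,"xyz":[0.06,-0.04,2.7],"delta_rot":[0,0,0]},{"hand":0,"xyz":[0.06,-0.04,3.0],"delta_rot":[0,0,0]}]}}

```text
clock: 24.28
position: [553.4, -65.0, 208.4]
ee_rot: [-0.529, 0.849, 0.0, -0.0]
contact_force: [0.5, 0.0, -1.8]
gripper_width: 56.3
```

>>> {"op": "apply_moves", "data": {"steps": [{"hand":0,"xyz":[0,0,0.2],"delta_rot":[0,0,0]},{"hand":0,"xyz":[0,0,0.4],"delta_rot":[0,0,0]},{"hand":0,"xyz":[0,0,0.5],"delta_rot":[0,0,0]}]}}

```text
clock: 24.53
position: [553.4, -65.0, 203.7]
ee_rot: [-0.529, 0.849, 0.0, 0.0]
contact_force: [-1.0, 0.7, -1.0]
gripper_width: 56.4
```

>>> {"op": "apply_moves", "data": {"steps": [{"hand":0,"xyz":[0,0,0.1],"delta_rot":[0,0,0]},{"hand":0,"xyz":[0,0,0.2],"delta_rot":[0,0,0]},{"hand":0,"xyz":[0,0,0.25],"delta_rot":[0,0,0]},{"hand":0,"xyz":[0,0,0.25],"delta_rot":[0,0,0]}]}}

```text
clock: 24.87
position: [553.4, -64.9, 201.4]
ee_rot: [-0.529, 0.849, 0.0, 0.0]
contact_force: [-0.3, 1.2, -1.8]
gripper_width: 56.4
```

>>> {"op": "apply_moves", "data": {"steps": [{"hand":0,"xyz":[0,0,0.07],"delta_rot":[0,0,0]},{"hand":0,"xyz":[0,0,0.07],"delta_rot":[0,0,0]}]}}

```text
clock: 25.03
position: [553.4, -65.0, 200.7]
ee_rot: [-0.529, 0.849, 0.0, 0.0]
contact_force: [0.5, 1.4, -1.0]
gripper_width: 56.4
```

>>> {"op": "apply_moves", "data": {"steps": [{"hand":0,"xyz":[0,0,0.07],"delta_rot":[0,0,0]},{"hand":0,"xyz":[0,0,0.07],"delta_rot":[0,0,0]}]}}

```text
clock: 25.2
position: [553.4, -64.9, 200.0]
ee_rot: [-0.529, 0.849, 0.0, 0.0]
contact_force: [-0.9, 2.2, -0.8]
gripper_width: 55.9
```

>>> {"op": "apply_moves", "data": {"steps": [{"hand":0,"xyz":[0,0,0.07],"delta_rot":[0,0,0]},{"hand":0,"xyz":[0,0,0.07],"delta_rot":[0,0,0]}]}}

```text
clock: 25.37
position: [553.4, -65.0, 199.9]
ee_rot: [-0.529, 0.849, -0.0, 0.0]
contact_force: [-2.8, 3.2, 3.3]
gripper_width: 56.0
```

>>> {"op": "apply_moves", "data": {"steps": [{"hand":0,"xyz":[0,0,0.06],"delta_rot":[0,0,0]},{"hand":0,"xyz":[0,0,0.06],"delta_rot":[0,0,0]}]}}

```text
clock: 25.53
position: [553.4, -65.0, 199.9]
ee_rot: [-0.529, 0.848, -0.0, 0.0]
contact_force: [-3.3, 4.7, 7.1]
gripper_width: 56.2
```

>>> {"op": "apply_moves", "data": {"steps": [{"hand":1,"xyz":[0,0,0],"delta_rot":[0,0,0]},{"hand":1,"xyz":[0,0,0],"delta_rot":[0,0,0]},{"hand":1,"xyz":[0,0,0],"delta_rot":[0,0,0]},{"hand":1,"xyz":[0,0,0],"delta_rot":[0,0,0]},{"hand":1,"xyz":[0,0,0],"delta_rot":[0,0,0]},{"hand":1,"xyz":[0,0,-0.5],"delta_rot":[0,0,0]},{"hand":1,"xyz":[0,0,-2],"delta_rot":[0,0,0]},{"hand":1,"xyz":[0,0,-5],"delta_rot":[0,0,0]},{"hand":1,"xyz":[0,0,-8],"delta_rot":[0,0,0]},{"hand":1,"xyz":[0,0,-8],"delta_rot":[0,0,0]}]}}

```text
clock: 26.37
position: [556.6, -65.5, 285.9]
ee_rot: [-0.53, 0.848, -0.004, 0.005]
contact_force: [1.1, 0.5, 1.0]
gripper_width: 85.2
```

```bash
python3 -c "
from ov import *
p=get_image('wrist'); cv2.imwrite('pics/w16.png',p['frame'])
rel((420,250,290))
"
```

```text
clock 26.42 pos [555.3 -65.1 282.9] F [ 0.8 -0.3 -0.8] w 85.5  -> rel cm [-22.35  26.    -0.82] norm 34.3
```

View pics/w16.png

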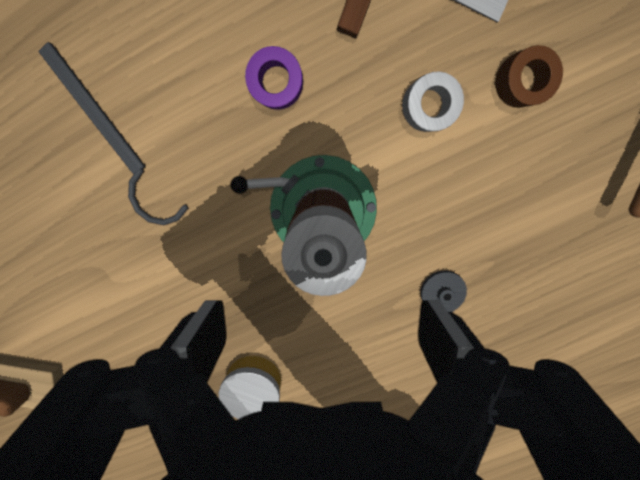

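Stack is in place, spindle end at (322,257) inside the collar's bore. Retreat and verify.

>>> {"op": "apply_moves", "data": {"steps": [{"hand":1,"xyz":[-22.3,26,-0.8],"delta_rot":[0,0,0]},{"hand":1,"xyz":[-22.3,26,-0.8],"delta_rot":[0,0,0]},{"hand":1,"xyz":[-22.3,26,-0.8],"delta_rot":[0,0,0]},{"hand":1,"xyz":[-22.3,26,-0.8],"delta_rot":[0,0,0]},{"hand":1,"xyz":[-22.3,26,-0.8],"delta_rot":[0,0,0]},{"hand":1,"xyz":[-22.3,26,-0.8],"delta_rot":[0,0,0]},{"hand":1,"xyz":[-22.3,26,-0.8],"delta_rot":[0,0,0]},{"hand":1,"xyz":[-22.3,26,-0.8],"delta_rot":[0,0,0]},{"hand":1,"xyz":[-22.3,26,-0.8],"delta_rot":[0,0,0]},{"hand":1,"xyz":[-22.3,26,-0.8],"delta_rot":[0,0,0]},{"hand":1,"xyz":[-22.3,26,-0.8],"delta_rot":[0,0,0]}]}}

```text
clock: 27.33
position: [417.7, 249.7, 286.2]
ee_rot: [-0.53, 0.848, -0.0, -0.001]
contact_force: [0.1, 0.0, 0.4]
gripper_width: 85.4
```

```bash
python3 -c "
from ov import *
c=[(552.5,-64.5,30,174),(552.5,-64.5,30,188),(552.5,-64.5,31,50)]
overlay('side',(230,190,200,150),c,'pics/s17.png')
p=get_image('top'); cv2.imwrite('pics/t17.png',p['frame'])
rel((420,250,290))
"
```

```text
clock 27.43 pos [418.3 248.6 286.3] F [-1.2 -0.2  0.7] w 85.3  -> rel cm [-0.2  -0.09 -0.37] norm 0.4
```

View pics/s17.png

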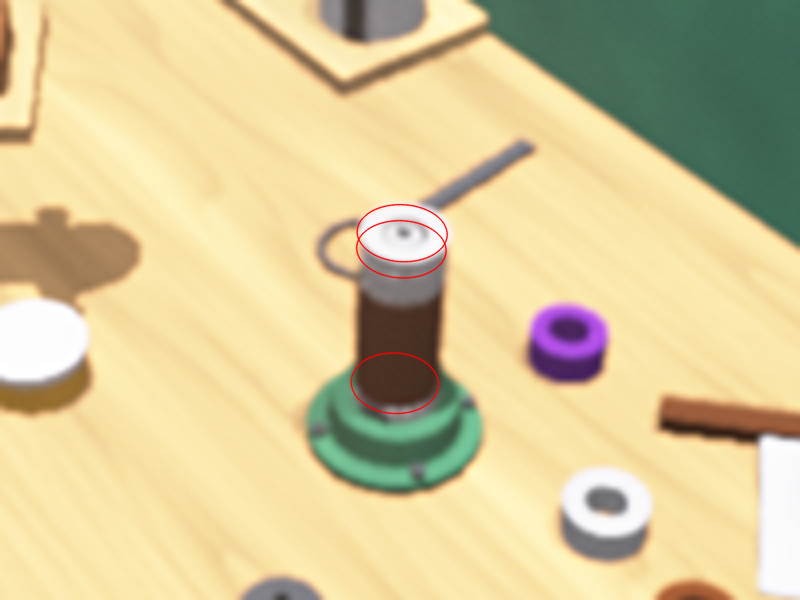

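View pics/t17.png

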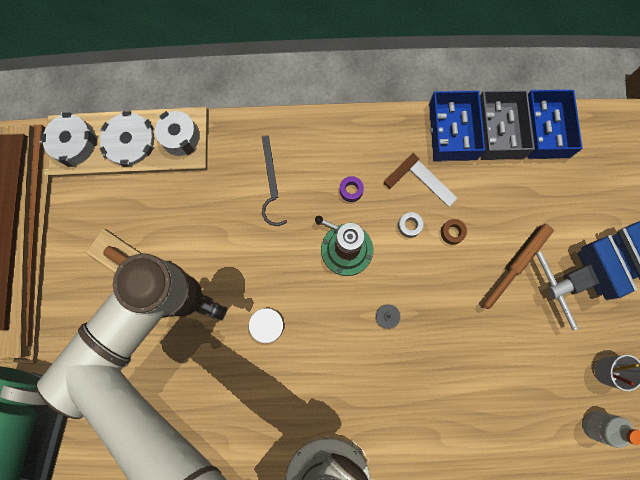

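The side picture shows the full stack, with its top rim at z ≈ 188 (about (402,233) in the crop). In the top picture, the thick collar (411,224) and the bystanders have not moved.

```bash
python3 -c "
from h import *
print(workorder.job_done())"
```

```text
the job is handed in; nothing more can be done
None
```

The spindle is made up and handed in at about 27.5 s: the drum sits on the flange, then the 24 mm collar, then the 14 mm collar. That brings the stack to 138 mm against 136 mm of spindle, so its top is 2 mm above the spindle's end. The 31 mm collar is still lying on the bench.

- **Lowering:** each part was lowered until the wrist force reversed, at the tool height I expected for a seated part (144.2, 178.1 and 199.9 mm). Only then did I release it. The force readings between moves stayed under about 10 N.
- **Last pictures:** the side view shows the stack straight, with no visible gaps and its upper rim where a top at 188 mm would appear. In the top view the cap, spanner, tin, brush, square and look-alikes are where they were. The gripper is open and well away from everything.
- **Disagreements:** the cameras and the robot differed by about 1–2 mm on positions, within the stated calibration. I corrected for this over each part. The gripper's opening read 56–59 mm on the 60–62 mm parts, but all of them held firmly.
- **Not seen:** in the last top view the arm hides part of the push block. The arm did not pass close to it.

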